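Charge the wireless beltpacks

TASK

Put every wireless beltpack lying on the counter on charge: slide each one up the dock's ramp, over the lip and under the bar into a pocket of its own, lying flat and either end first, and press it down until it sinks fully home. When all are home, turn the small inner knob of the charge controller clockwise until its white line points at the long white mark, without moving the big outer knob under it; leave the mug, can and headphones where they are.

Things in the scene. Friction and masses are not known exactly. Their poses are not given: they have to be found in the camera images.
- dock: fixed grey charging dock; origin on the counter below its middle; x: the way packs are pushed in, away from the robot; z up. Along x (mm): ramp from height 0 at -96 to 14 at -51; lip 14 high, -51 to -45; three pockets -45 to +45; back wall 24 high. Dividers between pockets 24 wide, 20 high, tapering to thin noses at x -82. Overhead bar across all pockets at x +14 to +44, height 43 to 48
- bay0 (a point): right pocket (dock y -90 mm, 66 mm wide): centre of a pack fully home in it, 17 mm above the counter; axes as the dock's. The pocket's floor is a plate 11 mm high; pressed with more than about 6 N it sinks 6 mm to a hard stop and stays there: a pack just slid in has its centre 23 mm and top 35 mm high, fully home 17 and 29. Press it on the part before the bar
- bay1 (a point): the same for the middle pocket (dock y 0)
- bay2 (a point): the same for the left pocket (dock y +90 mm)
- pack0_c (a point): a flat black wireless beltpack, a rounded box 80 mm long (its x axis) x 60 wide (y) x 24 high, about 0.15 kg, lying flat with its small display upward; this point is its centre. Two or three packs are present; None from the start means that this one is absent.
- pack1_c (a point): a flat black wireless beltpack, a rounded box 80 mm long (its x axis) x 60 wide (y) x 24 high, about 0.15 kg, lying flat with its small display upward; this point is its centre. Two or three packs are present; None from the start means that this one is absent.
- pack2_c (a point): a flat black wireless beltpack, a rounded box 80 mm long (its x axis) x 60 wide (y) x 24 high, about 0.15 kg, lying flat with its small display upward; this point is its centre. Two or three packs are present; None from the start means that this one is absent.
- controller: fixed grey charge controller, box 120 x 120 x 45 mm high, black top with white ticks, one longer; origin on the counter below its middle, z up. Two stacked knobs turn about its vertical middle axis. Outer: knurled grey disc, radius 30, 46 to 60 mm high, turns easily if touched (0.03 N m). Inner, above it: black bar grip 32 long x 12 wide, 64 to 92 mm high, on a hub of radius 10
- inner_knob (a joint): angle of the inner knob (rad), 0 to 4.2, growing clockwise seen from above; at 0 its white line points along the controller's -x, so at q it points along (-cos q, sin q) in the controller's x, y. The bar lies along its line. It stays where it is left (friction 0.03 N m). The long mark is at 2.0.
- inner_top (a point): middle of the inner knob's top, on the axis, 92 mm above the counter; its x axis lies along the bar, the white line is on its -x half
- outer_line (a point): the line on the outer knob's top, near the rim, 29 mm from the axis: shows where the outer knob stands
- long_mark (a point): the long white mark on the controller's top, 44 mm from the knob axis
- mug: bystander: white mug, radius 38 mm, 90 mm high; origin at the centre of its underside
- can: bystander: drinks can, radius 33 mm, 115 mm high; origin at the centre of its underside
- headphones: bystander: black headphones lying on the counter, about 180 x 130 mm and 70 high; origin at counter level
There are look-alikes about, which are no part of the job. Leave any pink or turquoise look-alike of the controller alone.

How it is judged:
On the way, in this order (a step that is already met when the one before it is completed fails the run):
1. every pack lies in a pocket of the dock, pressed fully home (x of pack0_c in the frame of dock between -0.009 and 0.009 m and z of pack0_c in the frame of dock between 0.01 and 0.019 m and (y of pack0_c in the frame of dock between -0.098 and -0.082 m or y of pack0_c in the frame of dock between -0.008 and 0.008 m or y of pack0_c in the frame of dock between 0.082 and 0.098 m) and angle between each of pack0_c, pack1_c, pack2_c's own z axis and vertical below 0.09 rad and x of pack1_c in the frame of dock between -0.009 and 0.009 m and z of pack1_c in the frame of dock between 0.01 and 0.019 m and (y of pack1_c in the frame of dock between -0.098 and -0.082 m or y of pack1_c in the frame of dock between -0.008 and 0.008 m or y of pack1_c in the frame of dock between 0.082 and 0.098 m) and x of pack2_c in the frame of dock between -0.009 and 0.009 m and z of pack2_c in the frame of dock between 0.01 and 0.019 m and (y of pack2_c in the frame of dock between -0.098 and -0.082 m or y of pack2_c in the frame of dock between -0.008 and 0.008 m or y of pack2_c in the frame of dock between 0.082 and 0.098 m)), for 0.2 s.
2. then the inner knob's line is turned to the long mark (value of joint inner_knob between 1.86 and 2.14 rad), for 0.2 s.
At the end, for the whole second after the job is handed in: every pack present lies flat and at rest in a pocket of its own, its centre within 9 mm (along) and 8 mm (across) of the pocket's middle and no more than 2 mm above fully home; the inner knob stands within 0.14 rad of the long mark; the outer knob's rim line is within 5 mm of where it was (all of step 1 and all of step 2 and distance of outer_line from where it was at the start of the episode below 0.005 m and linear speed of each of pack0, pack1, pack2 below 0.02 m/s); the robot touches nothing.
It fails at once if the outer knob is turned (its rim moves 5 mm) (distance of outer_line from where it was at the start of the episode above 0.005 m).
It fails at once if the mug is moved more than 3 cm (distance of mug from where it was at the start of the episode above 0.03 m).
It fails at once if the can is moved more than 3 cm (distance of can from where it was at the start of the episode above 0.03 m).
It fails at once if the headphones is moved more than 3 cm (distance of headphones from where it was at the start of the episode above 0.03 m).
Of pack0, pack1, pack2 only 2 to 3 are there at a start; the rules pass over those that are not, and their reading is None.
At some moment in a run one of pack0, pack1, pack2 may be knocked a few centimetres aside while the robot is not near it.
Once in a run the grip may slacken for a moment while it holds something.
It also fails if it takes over 210 s, if anything falls off the work surface, if the arm or the gripper's body presses on something with over 40 N, if the wrist force passes 120 N, or if a joint passes its speed limit or range.

ROBOT

A 7-joint arm with a two-finger parallel gripper is mounted at the origin on the work surface. World frame = base frame: x ahead of the robot, y to its left, z up, the work surface at z = 0. Lengths are in m, angles in rad, forces in N, time in s.
With the tool pointing down it reaches from about 0.4 to 0.925 m from the base axis. Payload 5.6 kg.
Tool frame: the origin (TCP) lies midway between the tips of the shut fingers; the grasp point (between the pads) lies 19 mm behind it; z points along the fingers, y is the direction in which the jaws open and shut (so a half turn about z gives the same grasp; the last joint's range is limited). The gripper opens to 85 mm and grips with 20 to 120 N. Pads are 22 mm wide; open, the fingers measure 114 mm over their backs; the gripper's body (76 mm by 85 mm) begins 54 mm behind the grasp point. The pads swing forward as they close: fully open they stand 13 mm farther back than shut.
Start: joints at [-1.15, 0.468, -0.012, 1.603, 0.006, 1.071, -0.056], TCP at [0.291, 0.581, 0.231] pointing down, gripper open.
Joint ranges: [-2.53, 2.53], [-0.31, 2.02], [-1.57, 1.55], [0.28, 2.44], [-1.29, 4.43], [0.15, 1.84], [-2.92, 2.92]. Speed limits (rad/s): [2.57, 2.57, 3.14, 3.14, 3.14, 3.14, 3.14].

INTERFACE

Orientations are given as a rotation vector (axis times angle).
In Python, from station import arm, imaging gives the robot as it stands. The module is installed in compiled form; this text tells all that it offers.
- The arm moves only by the tool apply_moves, never from a script. Its argument "targets" is one flat list of numbers, 5 for each row, row after row: the shift along the tool's x, y, z in m, then the turn about the tool's z in degrees, then the finger opening in m, from 0 to 0.0854. In form: [tx, ty, tz, roll, gripper, tx, ty, tz, roll, gripper, ...]. A call has exactly 5 rows; each row shifts and turns the pose as measured when the row begins, along the tool's axes as they then stand; what a row does not reach is not made up. A row lasts 1/12 s, in which the tool goes at most 41.7 mm and 7.16 degrees, less where a joint would pass 70% of its speed; a pose out of reach is approached as far as the arm can. A call is refused whole if a number of a shift passes 0.0417 or a number of a turn 7.16, either way. A call with a gripper value outside its range is refused whole. The fingers move at their own pace and stop on an object; the grip force is fixed at half the most. Time passes only in rows, so rows that do not move let the fingers close, or fill a call up. It gives the time, the measured TCP pose, the force and the opening at its end, in the units of the state.
- arm.observe(): the state, without advancing time (a new reading comes with each control period).
- imaging.camera(name): name is "scene" or "top" or "wrist"; returns a dict with "image" (384x512x3 uint8, blue, green, red), "intrinsics" (3x3 intrinsics, pixels), "position" and "orientation" of the camera in the world. Camera axes: x right, y down, z forward; pixel columns grow to the right and rows downward; lengths in m; the calibration is good to about 2 mm. A picture is of the moment at which its call begins. There is no depth.
- arm.finish_job(): hands the job in, once; it reports no verdict.
The state is a dict: "time": time; "qpos": joint angles; "qd": joint speeds; "effort": joint torques, N m; "eef_pos": TCP position; "orientation": TCP orientation; "contact_force": force on the tool from outside, world axes, zero at the start; "moment": the same for the moment, N m; "opening": finger opening in m.
Only numpy, scipy, OpenCV 4.12 (cv2) and the standard library are available. Lean on these libraries where they do the work, as an engineer would, in place of code of your own. Each camera call takes 0.05 s, during which the arm holds its last target.

## Working session

There is one attempt and no reset: what is moved stays moved. The work goes in short steps, Python scripts to look and compute and a tool call to move; the robot and the scene stay as the last step left them, time stands still between calls to the robot, and variables do not carry over. Pictures are saved under pics/ and viewed, and the job is handed in when it is done.

Besides the shell and the picture viewer there is one more tool, called after "Request:" in YAML: its name, and indented under it one key for each argument. apply_moves: Moves the arm, as the interface text tells. Its arguments: {"type":"object","properties":{"targets":{"type":"array","items":{"type":"number"}}},"required":["targets"]}

```bash
ls; mkdir -p pics; cat > h.py <<'E'
import numpy as np, cv2
from scipy.spatial.transform import Rotation as R
from station import arm, imaging
def shot(name,fn):
    c=imaging.camera(name); cv2.imwrite('pics/'+fn+'.png',c['image']); 
    import pickle; pickle.dump(c,open('pics/'+fn+'.pkl','wb')); return c
def load(fn):
    import pickle; return pickle.load(open('pics/'+fn+'.pkl','rb'))
def rot(c):
    o=np.array(c['orientation'],float)
    return o if o.shape==(3,3) else R.from_rotvec(o).as_matrix()
def ray(c,p):
    K=np.array(c['intrinsics']); d=np.linalg.solve(K,[p[0],p[1],1.0]); return np.array(c['position']),rot(c)@d
def atz(c,p,z):
    o,d=ray(c,p); return o+d*(z-o[2])/d[2]
def proj(c,X):
    X=np.atleast_2d(X); q=(X-np.array(c['position']))@rot(c); q=q@np.array(c['intrinsics']).T; return q[:,:2]/q[:,2:]
def tri(obs):
    A=np.zeros((3,3));b=np.zeros(3)
    for c,p in obs:
        o,d=ray(c,p); d=d/np.linalg.norm(d); M=np.eye(3)-np.outer(d,d); A+=M;b+=M@o
    return np.linalg.solve(A,b)
E
python3 - <<'E'
from h import *
s=arm.observe(); print(s)
for n in ['scene','top','wrist']:
    c=shot(n,n+'0'); print(n,c['position'],c['orientation'],c['intrinsics'])
E
```

```text
pics
{'time': 0.0, 'qpos': array([-1.14999312,  0.46840952, -0.01159919,  1.60365204,  0.00600574,
        1.07138597, -0.05630487]), 'qd': array([-8.76713954e-04, -1.88648565e-05, -7.31511623e-05, -1.79422680e-03,
       -1.39728515e-03,  6.04055137e-04, -6.71286608e-04]), 'effort': array([ 2.70531573e-04, -5.32399893e+01,  2.20273167e-02, -2.51308519e+01,
        1.15188950e-02,  7.69299018e-03, -3.89367301e-06]), 'eef_pos': array([0.29058927, 0.58078936, 0.23030558]), 'orientation': array([-7.22067199e-01, -3.05718910e+00,  2.82336828e-03]), 'contact_force': array([-0.29104213,  0.22335094, -0.01594805]), 'moment': array([-0.02667618,  0.03075193, -0.00345033]), 'opening': 0.08506128010349359}
scene [0.9620824  0.71038976 1.25129581] [-0.68399617 -2.77958793  0.87395213] [[495.2008975    0.         250.98915123]
 [  0.         495.2008975  201.31167178]
 [  0.           0.           1.        ]]
top [ 0.46430012 -0.01333355  1.11898576] [-2.13667145  2.19231588 -0.12022442] [[355.62795208   0.         259.18300414]
 [  0.         355.62795208 193.66407741]
 [  0.           0.           1.        ]]
wrist [0.21927649 0.61636206 0.37218811] [2.43300221 1.50367031 0.23927824] [[337.32649517   0.         254.66388241]
 [  0.         337.32649517 199.06474147]
 [  0.           0.           1.        ]]
```

View pics/scene0.png

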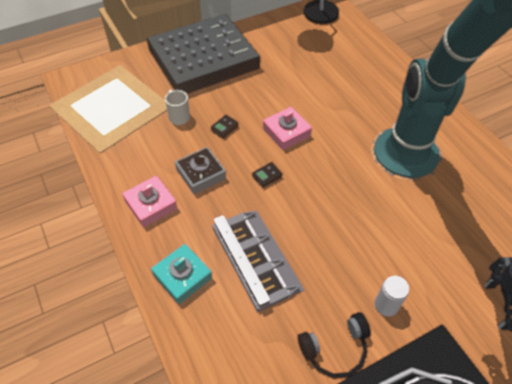

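View pics/top0.png

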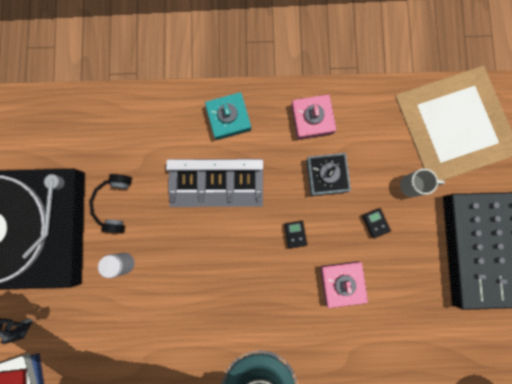

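View pics/wrist0.png

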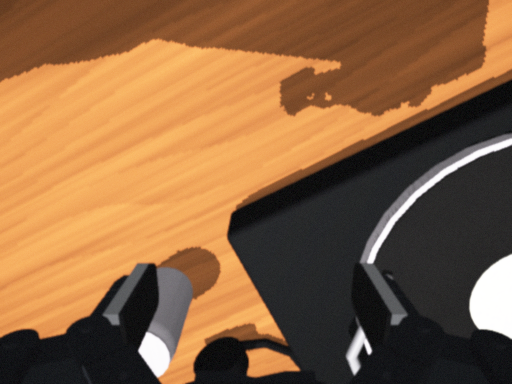

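The scene and top pictures show two packs (top pixels about (294,234) and (376,222)), the dock at (215,183), the grey controller at (328,174), the mug at (422,182), the can at (115,265) and the headphones at (110,205). Next I'll take enlarged crops.

```bash
python3 - <<'E'
from h import *
t=load('top0');s=load('scene0')
a=t['image'][140:270,150:410]; cv2.imwrite('pics/tc.png',cv2.resize(a,None,fx=3,fy=3,interpolation=cv2.INTER_CUBIC))
a=s['image'][105:315,165:315]; cv2.imwrite('pics/sc.png',cv2.resize(a,None,fx=2.8,fy=2.8,interpolation=cv2.INTER_CUBIC))
E
```

```text
(no output)
```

View pics/tc.png

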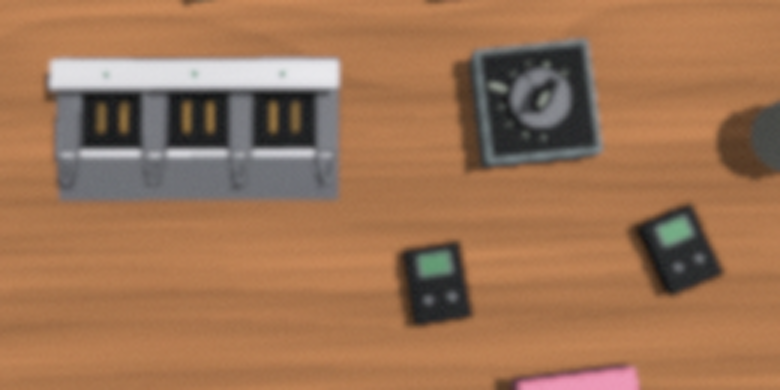

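View pics/sc.png

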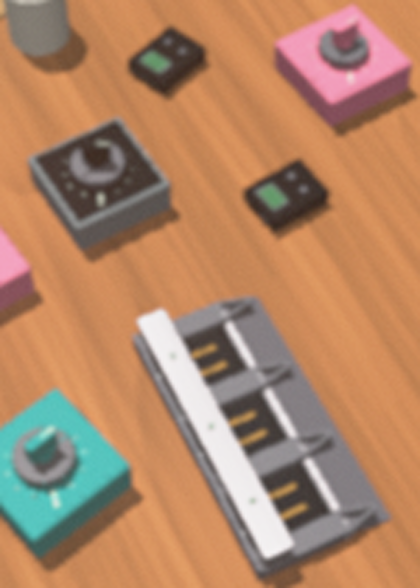

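```bash
python3 - <<'E'
from h import *
t=load('top0');s=load('scene0')
T=lambda u,v:(150+(u+.5)/3-.5,140+(v+.5)/3-.5)
S=lambda u,v:(165+(u+.5)/2.8-.5,105+(v+.5)/2.8-.5)
for n,p,z in [('bar bl',(50,60),.048),('bar br',(340,60),.048),('bar fl',(50,90),.048),('bar fr',(340,90),.048),('ramp l',(59,200),0),('ramp r',(338,200),0),('lip l',(62,155),.014),('lip r',(325,153),.014)]:
    print(n,atz(t,T(*p),z).round(3))
P1=[(458,242),(470,318),(410,325),(399,251)]
P2=[(691,205),(722,271),(669,295),(631,226)]
for P in (P1,P2):
    q=np.array([atz(t,T(*p),.024) for p in P]);print(q.round(3).tolist(),q.mean(0).round(3))
P1=[(301,159),(329,192),(278,226),(244,193)]
P2=[(172,28),(206,48),(166,88),(129,64)]
for P in (P1,P2):
    q=np.array([atz(s,S(*p),.02) for p in P]);print(q.round(3).tolist(),q.mean(0).round(3))
print('ctrl',[atz(t,T(*p),.045).round(3).tolist() for p in [(473,52),(585,40),(600,154),(487,165)]])
print('knob',atz(t,T(541,98),.06),atz(t,T(543,96),.092), atz(t,T(498,87),.045))
for d in [(195,365),(118,172)]:pass
# triangulate displays
print(tri([(t,T(435,264)),(s,S(271,195))]),tri([(t,T(674,231)),(s,S(154,62))]))
print('scene bar',[atz(s,S(*p),.048).round(3).tolist() for p in [(160,310),(138,323),(294,545),(265,560)]])
print('knobtri',tri([(t,T(541,98)),(s,S(97,158))]))
E
```

```text
bar bl [0.695 0.266 0.048]
bar br [ 0.688 -0.03   0.048]
bar fl [0.664 0.266 0.048]
bar fr [ 0.657 -0.029  0.048]
ramp l [0.556 0.269 0.   ]
ramp r [ 0.548 -0.024  0.   ]
lip l [0.601 0.262 0.014]
lip r [ 0.597 -0.012  0.014]
[[0.5, -0.146, 0.024], [0.423, -0.155, 0.024], [0.417, -0.094, 0.024], [0.492, -0.085, 0.024]] [ 0.458 -0.12   0.024]
[[0.532, -0.387, 0.024], [0.464, -0.414, 0.024], [0.441, -0.358, 0.024], [0.512, -0.324, 0.024]] [ 0.487 -0.371  0.024]
[[0.423, -0.156, 0.02], [0.418, -0.1, 0.02], [0.492, -0.084, 0.02], [0.504, -0.143, 0.02]] [ 0.459 -0.121  0.02 ]
[[0.462, -0.413, 0.02], [0.44, -0.363, 0.02], [0.512, -0.326, 0.02], [0.535, -0.382, 0.02]] [ 0.487 -0.371  0.02 ]
ctrl [[0.693, -0.166, 0.045], [0.703, -0.281, 0.045], [0.585, -0.29, 0.045], [0.576, -0.176, 0.045]]
knob [ 0.6410825  -0.23037748  0.06      ] [ 0.6376636  -0.22586193  0.092     ] [ 0.65608134 -0.19012961  0.045     ]
[ 0.4792297 -0.1219467  0.0248694] [ 0.50653561 -0.36883368  0.021728  ]
scene bar [[0.664, -0.027, 0.048], [0.691, -0.023, 0.048], [0.667, 0.266, 0.048], [0.698, 0.267, 0.048]]
knobtri [ 0.64110924 -0.23008082  0.06412903]
```

```bash
cat >> h.py <<'E'
def st():
    s=arm.observe(); M=R.from_rotvec(s['orientation']).as_matrix()
    print('t %.2f'%s['time'],'pos',s['eef_pos'].round(4),'yaw(y-axis az-90) %.2f'%(np.degrees(np.arctan2(M[1,1],M[0,1]))-90),'z',M[:,2].round(3),'F',s['contact_force'].round(1),'open %.4f'%s['opening'],'q7 %.2f'%s['qpos'][6]); return s,M
def plan(p,yaw,n=5,g=.085):
    """yaw deg of jaw axis relative to world y; rows"""
    s,M=st(); cur=s['eef_pos']; a=np.degrees(np.arctan2(M[1,1],M[0,1]))-90
    d=(yaw-a+90)%180-90 if yaw is not None else 0
    step=(np.array(p)-cur)/n
    for i in range(n):
        m=R.from_rotvec([0,0,np.radians(d*i/n)]).as_matrix()@M
        v=m.T@step; print('%.4f,%.4f,%.4f,%.2f,%.4f,'%(*v,-d/n,g))
    if abs(d/n)>7 or max(abs(v))>.0415: print('TOO FAST')
E
python3 -c "
from h import *
plan([.46,-.14,.21],6.3,20)"
```

```text
t 0.15 pos [0.2906 0.5809 0.2305] yaw(y-axis az-90) -26.58 z [-0.001 -0.001 -1.   ] F [ 0.2  1.  -0.6] open 0.0852 q7 -0.06
-0.0237,-0.0284,0.0011,-1.64,0.0850,
-0.0229,-0.0291,0.0011,-1.64,0.0850,
-0.0220,-0.0298,0.0011,-1.64,0.0850,
-0.0212,-0.0304,0.0011,-1.64,0.0850,
-0.0203,-0.0310,0.0011,-1.64,0.0850,
-0.0194,-0.0315,0.0011,-1.64,0.0850,
-0.0185,-0.0321,0.0011,-1.64,0.0850,
-0.0175,-0.0326,0.0011,-1.64,0.0850,
-0.0166,-0.0331,0.0011,-1.64,0.0850,
-0.0157,-0.0336,0.0011,-1.64,0.0850,
-0.0147,-0.0340,0.0011,-1.64,0.0850,
-0.0137,-0.0344,0.0011,-1.64,0.0850,
-0.0127,-0.0348,0.0011,-1.64,0.0850,
-0.0117,-0.0351,0.0011,-1.64,0.0850,
-0.0107,-0.0354,0.0011,-1.64,0.0850,
-0.0097,-0.0357,0.0011,-1.64,0.0850,
-0.0086,-0.0360,0.0011,-1.64,0.0850,
-0.0076,-0.0362,0.0011,-1.64,0.0850,
-0.0066,-0.0364,0.0011,-1.64,0.0850,
-0.0055,-0.0366,0.0011,-1.64,0.0850,
```

Request:
apply_moves:
  targets: [-0.024, -0.028, 0, -6.6, 0.085, -0.02, -0.031, 0, -6.6, 0.085, -0.016, -0.034, 0, -6.6, 0.085, -0.012, -0.036, 0, -6.6, 0.085, -0.008, -0.037, 0, -6.6, 0.085]

```text
time: 0.57
eef_pos: [0.328, 0.4001, 0.2266]
orientation: [0.236, -3.128, 0.0]
contact_force: [0.9, 0.3, 0.7]
opening: 0.085
```

```bash
python3 -c "
from h import *
plan([.46,-.14,.21],6.3,15)"
```

```text
t 0.57 pos [0.328  0.4001 0.2266] yaw(y-axis az-90) 8.64 z [-0.004 -0.    -1.   ] F [0.9 0.3 0.7] open 0.0850 q7 0.75
-0.0033,-0.0369,0.0011,0.16,0.0850,
-0.0034,-0.0369,0.0011,0.16,0.0850,
-0.0035,-0.0369,0.0011,0.16,0.0850,
-0.0036,-0.0369,0.0011,0.16,0.0850,
-0.0037,-0.0369,0.0011,0.16,0.0850,
-0.0038,-0.0369,0.0011,0.16,0.0850,
-0.0039,-0.0369,0.0011,0.16,0.0850,
-0.0040,-0.0368,0.0011,0.16,0.0850,
-0.0041,-0.0368,0.0011,0.16,0.0850,
-0.0042,-0.0368,0.0011,0.16,0.0850,
-0.0043,-0.0368,0.0011,0.16,0.0850,
-0.0044,-0.0368,0.0011,0.16,0.0850,
-0.0045,-0.0368,0.0011,0.16,0.0850,
-0.0046,-0.0368,0.0011,0.16,0.0850,
-0.0047,-0.0368,0.0011,0.16,0.0850,
```

Request:
apply_moves:
  targets: [-0.015, -0.036, 0, 0, 0.085, -0.015, -0.036, 0, 0, 0.085, -0.012, -0.037, 0, 0, 0.085, -0.01, -0.037, 0, 0, 0.085, -0.01, -0.037, 0, 0, 0.085]

```text
time: 0.98
eef_pos: [0.4177, 0.2196, 0.226]
orientation: [0.252, -3.126, 0.0]
contact_force: [-0.1, 0.7, 0.1]
opening: 0.0849
```

Request:
apply_moves:
  targets: [-0.002, -0.037, 0, 0, 0.085, 0, -0.037, 0, 0, 0.085, 0, -0.037, 0, 0, 0.085, 0, -0.037, 0, 0, 0.085, 0, -0.037, 0, 0, 0.085]

```text
time: 1.4
eef_pos: [0.4508, 0.0274, 0.2262]
orientation: [0.25, -3.128, -0.001]
contact_force: [0.4, -0.3, -0.7]
opening: 0.0849
```

```bash
python3 -c "
from h import *
plan([.46,-.13,.21],6.3,5)
c=shot('wrist','w1')"
```

```text
t 1.40 pos [0.4508 0.0274 0.2262] yaw(y-axis az-90) 9.15 z [-0.004  0.    -1.   ] F [ 0.4 -0.3 -0.7] open 0.0849 q7 1.63
0.0032,-0.0314,0.0032,0.57,0.0850,
0.0029,-0.0314,0.0032,0.57,0.0850,
0.0026,-0.0314,0.0032,0.57,0.0850,
0.0022,-0.0315,0.0032,0.57,0.0850,
0.0019,-0.0315,0.0032,0.57,0.0850,
```

View pics/w1.png

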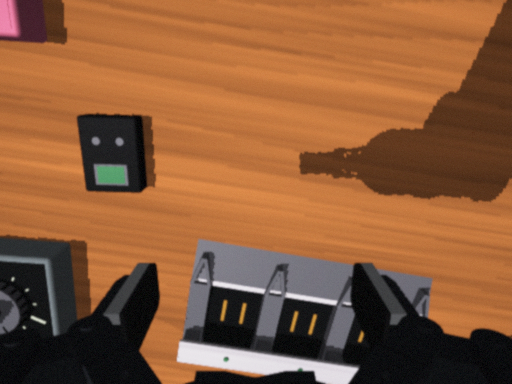

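```bash
python3 -c "
from h import *
c=load('w1');a=c['image'][225:384,165:445];cv2.imwrite('pics/w1d.png',cv2.resize(a,None,fx=2.8,fy=2.8,interpolation=cv2.INTER_CUBIC))
a=c['image'][100:210,60:170];cv2.imwrite('pics/w1p.png',cv2.resize(a,None,fx=4,fy=4,interpolation=cv2.INTER_CUBIC))"
```

```text
(no output)
```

View pics/w1d.png

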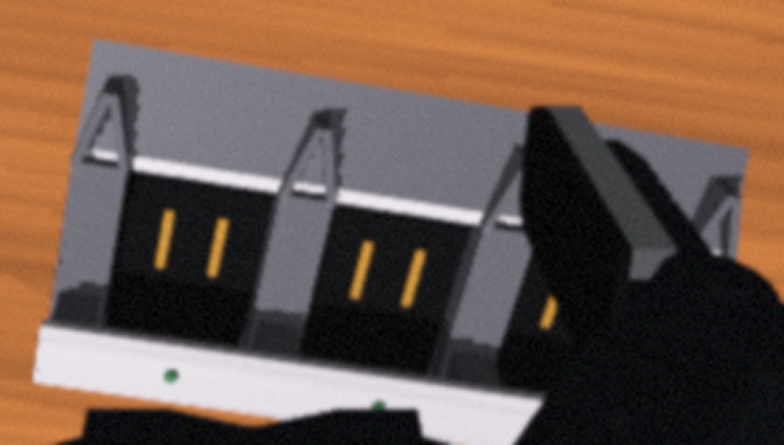

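View pics/w1p.png

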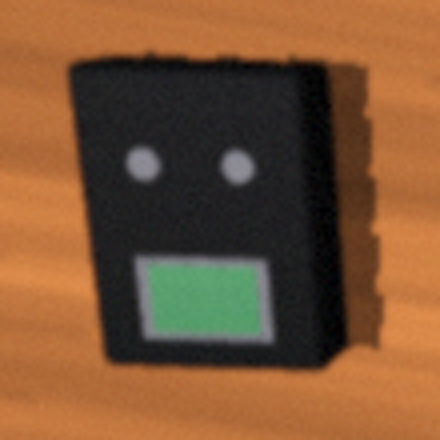

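Request:
apply_moves:
  targets: [0.004, -0.031, 0.003, 0.6, 0.085, 0.003, -0.031, 0.003, 0.6, 0.085, 0.003, -0.031, 0.003, 0.6, 0.085, 0.002, -0.031, 0.003, 0.6, 0.085, 0.002, -0.031, 0.003, 0.6, 0.085]

```text
time: 1.87
eef_pos: [0.4579, -0.1398, 0.212]
orientation: [0.155, -3.137, 0.002]
contact_force: [0.9, 0.5, 0.6]
opening: 0.0848
```

```bash
python3 -c "
from h import *
st()
c=shot('wrist','w2')"
```

```text
t 1.87 pos [ 0.4579 -0.1398  0.212 ] yaw(y-axis az-90) 5.66 z [-0.    -0.002 -1.   ] F [0.9 0.5 0.6] open 0.0848 q7 1.97
```

View pics/w2.png

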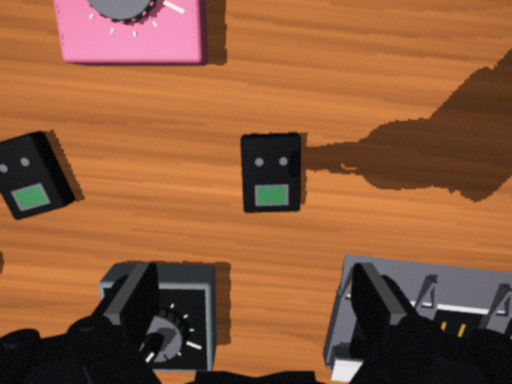

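```bash
cat > fit.py <<'E'
from h import *
from scipy.optimize import least_squares
w1=load('w1')
D=lambda u,v:(165+(u+.5)/2.8-.5,225+(v+.5)/2.8-.5)
obs=[((-.096,-.135,0),(95,40)),((-.096,.135,0),(748,149)),((-.051,-.123+0.0,.014),(133,156)),((-.051,-.057,.014),(281,181)),((-.051,-.033,.014),(343,191)),((-.051,.033,.014),(484,215))]
P=np.array([o[0] for o in obs]);Z=np.array([D(*o[1]) for o in obs])
def W(v,P):
    c,s=np.cos(v[2]),np.sin(v[2]); return np.c_[v[0]+c*P[:,0]-s*P[:,1],v[1]+s*P[:,0]+c*P[:,1],P[:,2]]
f=lambda v:(proj(w1,W(v,P))-Z).ravel()
r=least_squares(f,[.647,.119,-.02]);v=r.x;print('dock',v.round(4),r.fun.round(1))
print('bays',[W(v,np.array([[0,y,0]])).round(4).tolist()[0] for y in(-.09,0,.09)])
im=cv2.resize(w1['image'],None,fx=2,fy=2)
def seg(a,b):
    q=proj(w1,W(v,np.array([a,b])))*2+.5; cv2.line(im,tuple(int(x) for x in q[0]),tuple(int(x) for x in q[1]),(0,0,255),1)
for y in(-.09,0,.09):
    for k in(-.033,.033): seg((-.051,y+k,.02),(.014,y+k,.02))
    seg((-.051,y-.033,.014),(-.051,y+.033,.014)); seg((-.045,y-.033,.014),(-.045,y+.033,.014))
seg((-.096,-.135,0),(-.096,.135,0)); seg((.014,-.15,.048),(.014,.15,.048)); seg((.044,-.15,.048),(.044,.15,.048))
cv2.imwrite('pics/w1o.png',im[400:768,300:900])
E
python3 fit.py
python3 - <<'E'
from h import *
c=load('w2');a=c['image'][120:225,0:320];cv2.imwrite('pics/w2p.png',cv2.resize(a,None,fx=2.5,fy=2.5,interpolation=cv2.INTER_CUBIC))
E
```

```text
dock [ 0.6494  0.12   -0.0159] [ 9.4  1.7 -7.7 -2.6 -0.7  0.6  0.5 -0.  -2.2 -0.6  0.3 -1.1]
bays [[0.648, 0.03, 0.0], [0.6494, 0.12, 0.0], [0.6508, 0.21, 0.0]]
```

View pics/w1o.png

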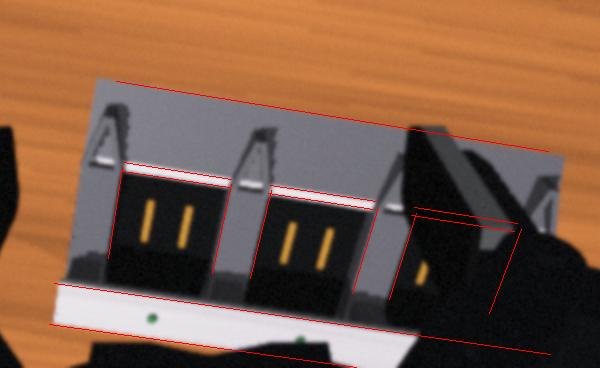

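View pics/w2p.png

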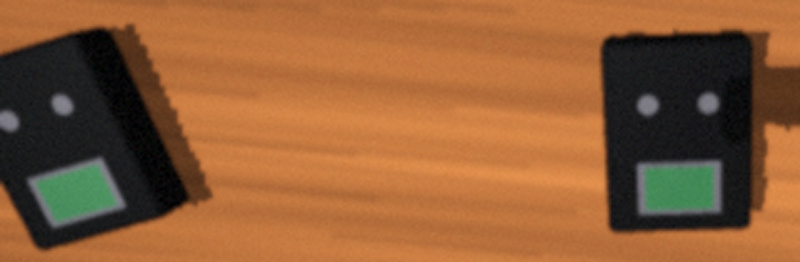

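```bash
sed -i 's/-.096,-.135,0),(95/-.096,-.147,0),(95/; s/-.096,.135,0),(748/-.096,.147,0),(748/' fit.py; python3 fit.py; python3 - <<'E'
from h import *
w1,w2,t=load('w1'),load('w2'),load('top0')
A=lambda u,v:(60+(u+.5)/4-.5,100+(v+.5)/4-.5)
B=lambda u,v:((u+.5)/2.5-.5,120+(v+.5)/2.5-.5)
for n,a,b in [('disp',(204,299),(679,187)),('b1',(143,164),(648,105)),('b2',(238,167),(708,103)),('corner',(72,66),(603,39)),('c2',(107,361),(611,230))]:
    print(n,tri([(w1,A(*a)),(w2,B(*b))]).round(4), atz(w2,B(*b),.024).round(4))
q=np.array([atz(w2,B(*p),.024) for p in [(603,38),(751,35),(750,228),(610,230)]]);print(q.round(4),q.mean(0))
for n,b in [('d2',(76,191)),('b2',(62,105)),('b1',(8,121))]: print(n,atz(w2,B(*b),.024).round(4))
E
```

```text
dock [ 0.6501  0.1198 -0.0246] [ 0.1 -0.2  1.5  0.4 -0.5  0.4  0.7  0.2 -2.  -0.2  0.3 -0.3]
bays [[0.6479, 0.0298, 0.0], [0.6501, 0.1198, 0.0], [0.6524, 0.2097, 0.0]]
disp [ 0.48   -0.1215  0.0238] [ 0.4798 -0.1215  0.024 ]
b1 [ 0.4471 -0.1376  0.0241] [ 0.4471 -0.1376  0.024 ]
b2 [ 0.4441 -0.114   0.0237] [ 0.444 -0.114  0.024]
corner [ 0.4249 -0.1577  0.0193] [ 0.423  -0.1576  0.024 ]
c2 [ 0.5022 -0.1475  0.0215] [ 0.5013 -0.1475  0.024 ]
[[ 0.4226 -0.1577  0.024 ]
 [ 0.4158 -0.1008  0.024 ]
 [ 0.4947 -0.09    0.024 ]
 [ 0.5013 -0.148   0.024 ]] [ 0.45861844 -0.12410518  0.024     ]
d2 [ 0.5061 -0.3678  0.024 ]
b2 [ 0.4702 -0.3695  0.024 ]
b1 [ 0.4789 -0.3917  0.024 ]
```

```bash
python3 -c "
from h import *
plan([.4451,-.1258,.06],7.3,5)"
```

```text
t 1.92 pos [ 0.4573 -0.1467  0.2118] yaw(y-axis az-90) 5.19 z [-0.    -0.006 -1.   ] F [-0.1 -6.  -0.8] open 0.0850 q7 1.98
0.0020,0.0046,0.0303,-0.42,0.0850,
0.0020,0.0046,0.0303,-0.42,0.0850,
0.0020,0.0046,0.0303,-0.42,0.0850,
0.0019,0.0046,0.0303,-0.42,0.0850,
0.0019,0.0046,0.0303,-0.42,0.0850,
```

Request:
apply_moves:
  targets: [0.002, 0.005, 0.03, -0.4, 0.085, 0.002, 0.005, 0.03, -0.4, 0.085, 0.002, 0.005, 0.03, -0.4, 0.085, 0.002, 0.005, 0.03, -0.4, 0.085, 0.002, 0.004, 0.03, -0.4, 0.085]

```text
time: 2.33
eef_pos: [0.4519, -0.1305, 0.063]
orientation: [-0.179, 3.119, -0.018]
contact_force: [0.3, -0.2, -1.0]
opening: 0.0852
```

```bash
python3 -c "
from h import *
plan([.4451,-.1258,.004],7.3,5)"
```

```text
t 2.33 pos [ 0.4519 -0.1305  0.063 ] yaw(y-axis az-90) 6.56 z [ 0.018 -0.01  -1.   ] F [ 0.3 -0.2 -1. ] open 0.0852 q7 2.08
0.0015,0.0012,0.0118,-0.15,0.0850,
0.0014,0.0012,0.0118,-0.15,0.0850,
0.0014,0.0012,0.0118,-0.15,0.0850,
0.0014,0.0012,0.0118,-0.15,0.0850,
0.0014,0.0012,0.0118,-0.15,0.0850,
```

Request:
apply_moves:
  targets: [0, 0, 0, 0, 0.085, 0.0025, 0.002, 0.014, -0.25, 0.085, 0.0025, 0.002, 0.014, -0.25, 0.085, 0.0025, 0.002, 0.014, -0.25, 0.085, 0, 0, 0, 0, 0.085]

```text
time: 2.75
eef_pos: [0.4415, -0.123, 0.0172]
orientation: [-0.202, 3.127, -0.013]
contact_force: [-0.1, 0.0, -0.3]
opening: 0.0851
```

```bash
python3 -c "
from h import *
plan([.4451,-.1258,.004],7.3,5)"
```

```text
t 2.75 pos [ 0.4415 -0.123   0.0172] yaw(y-axis az-90) 7.40 z [ 0.008 -0.008 -1.   ] F [-0.1  0.  -0.3] open 0.0851 q7 2.11
-0.0006,-0.0006,0.0027,0.02,0.0850,
-0.0006,-0.0006,0.0027,0.02,0.0850,
-0.0006,-0.0006,0.0027,0.02,0.0850,
-0.0006,-0.0006,0.0027,0.02,0.0850,
-0.0006,-0.0006,0.0027,0.02,0.0850,
```

Request:
apply_moves:
  targets: [-0.002, -0.001, 0.006, 0, 0.085, -0.001, -0.001, 0.005, 0, 0.085, 0, 0, 0.001, 0, 0.085, 0, 0, 0, 0, 0.04, 0, 0, 0, 0, 0.04]

```text
time: 3.17
eef_pos: [0.4499, -0.1258, 0.009]
orientation: [-0.2, 3.119, -0.016]
contact_force: [0.6, -0.5, 0.0]
opening: 0.0637
```

Request:
apply_moves:
  targets: [0, 0, 0, 0, 0.04, 0, 0, 0, 0, 0.04, 0, 0, 0, 0, 0.04, 0, 0, 0, 0, 0.04, 0, 0, 0, 0, 0.04]

```text
time: 3.58
eef_pos: [0.4506, -0.126, 0.0109]
orientation: [-0.2, 3.117, -0.016]
contact_force: [0.2, -0.0, -1.2]
opening: 0.0584
```

```bash
python3 -c "
from h import *
plan([.4451,-.1258,.03],7.3,5)
shot('wrist','w3');shot('scene','s3')"
```

```text
t 3.58 pos [ 0.4506 -0.126   0.0109] yaw(y-axis az-90) 7.32 z [ 0.018 -0.009 -1.   ] F [ 0.2 -0.  -1.2] open 0.0584 q7 2.12
0.0010,0.0001,-0.0038,0.00,0.0850,
0.0010,0.0001,-0.0038,0.00,0.0850,
0.0010,0.0001,-0.0038,0.00,0.0850,
0.0010,0.0001,-0.0038,0.00,0.0850,
0.0010,0.0001,-0.0038,0.00,0.0850,
```

View pics/w3.png

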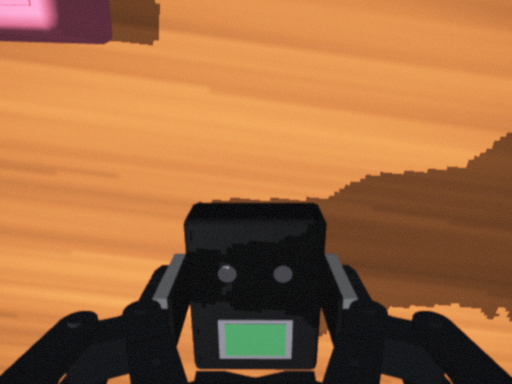

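Request:
apply_moves:
  targets: [0, 0, 0, 0, 0.075, 0, 0, 0, 0, 0.075, 0.001, 0, 0.005, 0, 0.075, 0, 0, 0.003, 0, 0.075, 0, 0, 0.001, 0, 0.075]

```text
time: 4.1
eef_pos: [0.4503, -0.1263, 0.0014]
orientation: [-0.2, 3.116, -0.017]
contact_force: [-0.3, 0.3, -0.4]
opening: 0.075
```

```bash
python3 -c "
from h import *
plan([.4451,-.1258,.003],7.3,5)"
```

```text
t 4.10 pos [ 0.4503 -0.1263  0.0014] yaw(y-axis az-90) 7.33 z [ 0.019 -0.009 -1.   ] F [-0.3  0.3 -0.4] open 0.0750 q7 2.13
0.0010,0.0002,-0.0004,0.01,0.0850,
0.0010,0.0002,-0.0004,0.01,0.0850,
0.0010,0.0002,-0.0004,0.01,0.0850,
0.0010,0.0002,-0.0004,0.01,0.0850,
0.0010,0.0002,-0.0004,0.01,0.0850,
```

Request:
apply_moves:
  targets: [0, 0, -0.002, 0, 0.04, 0, 0, 0, 0, 0.04, 0, 0, 0, 0, 0.04, 0, 0, 0, 0, 0.04, 0, 0, 0, 0, 0.04]

```text
time: 4.52
eef_pos: [0.4498, -0.1262, 0.0038]
orientation: [-0.2, 3.118, -0.015]
contact_force: [-0.1, 0.4, -1.4]
opening: 0.0591
```

```bash
python3 -c "
from h import *
plan([.4451,-.1258,.003],7.3,5)"
```

```text
t 4.52 pos [ 0.4498 -0.1262  0.0038] yaw(y-axis az-90) 7.34 z [ 0.018 -0.009 -1.   ] F [-0.1  0.4 -1.4] open 0.0591 q7 2.13
0.0009,0.0002,0.0001,0.01,0.0850,
0.0009,0.0002,0.0001,0.01,0.0850,
0.0009,0.0002,0.0001,0.01,0.0850,
0.0009,0.0002,0.0001,0.01,0.0850,
0.0009,0.0002,0.0001,0.01,0.0850,
```

Request:
apply_moves:
  targets: [0, 0, -0.01, 0, 0.04, 0, 0, -0.012, 0, 0.04, 0, 0, -0.012, 0, 0.04, 0, 0, -0.012, 0, 0.04, 0, 0, -0.01, 0, 0.04]

```text
time: 4.93
eef_pos: [0.4461, -0.1254, 0.0614]
orientation: [-0.199, 3.124, -0.013]
contact_force: [-0.3, 0.7, -1.2]
opening: 0.0586
```

```bash
python3 -c "
from h import *
plan([.481,.124,.055],-1.4,10,.04)
shot('wrist','w4')"
```

```text
t 4.93 pos [ 0.4461 -0.1254  0.0614] yaw(y-axis az-90) 7.30 z [ 0.011 -0.008 -1.   ] F [-0.3  0.7 -1.2] open 0.0586 q7 2.08
-0.0066,0.0243,0.0005,0.87,0.0400,
-0.0063,0.0244,0.0005,0.87,0.0400,
-0.0059,0.0245,0.0005,0.87,0.0400,
-0.0055,0.0246,0.0005,0.87,0.0400,
-0.0051,0.0247,0.0005,0.87,0.0400,
-0.0048,0.0247,0.0005,0.87,0.0400,
-0.0044,0.0248,0.0005,0.87,0.0400,
-0.0040,0.0249,0.0005,0.87,0.0400,
-0.0036,0.0249,0.0004,0.87,0.0400,
-0.0033,0.0250,0.0004,0.87,0.0400,
```

View pics/w4.png

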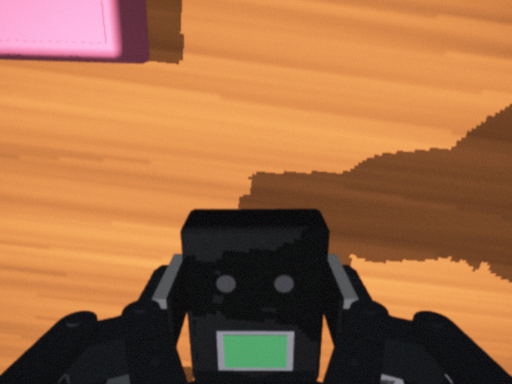

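Request:
apply_moves:
  targets: [-0.007, 0.024, 0, 0.9, 0.04, -0.006, 0.0245, 0, 0.9, 0.04, -0.006, 0.0245, 0, 0.9, 0.04, -0.005, 0.0245, 0, 0.9, 0.04, -0.005, 0.0245, 0, 0.9, 0.04]

```text
time: 5.4
eef_pos: [0.4662, -0.0043, 0.0651]
orientation: [-0.048, 3.121, -0.018]
contact_force: [0.6, 1.1, -1.3]
opening: 0.0584
```

Request:
apply_moves:
  targets: [-0.005, 0.0245, 0, 0.9, 0.04, -0.005, 0.0245, 0, 0.9, 0.04, -0.004, 0.0245, 0, 0.9, 0.04, -0.004, 0.02, 0, 0.9, 0.04, 0, 0.01, 0, 0.9, 0.04]

```text
time: 5.82
eef_pos: [0.484, 0.1083, 0.065]
orientation: [0.075, 3.12, -0.014]
contact_force: [0.6, -0.0, -0.2]
opening: 0.0584
```

```bash
python3 -c "
from h import *
plan([.481,.124,.020],-1.4,5,.04)
shot('wrist','w5');shot('top','t5')"
```

```text
t 5.82 pos [0.484  0.1083 0.065 ] yaw(y-axis az-90) -2.75 z [ 0.021 -0.009 -1.   ] F [ 0.6 -0.  -0.2] open 0.0584 q7 1.43
0.0009,0.0032,0.0090,-0.27,0.0400,
0.0009,0.0032,0.0090,-0.27,0.0400,
0.0009,0.0032,0.0090,-0.27,0.0400,
0.0009,0.0032,0.0090,-0.27,0.0400,
0.0009,0.0032,0.0090,-0.27,0.0400,
```

View pics/w5.png

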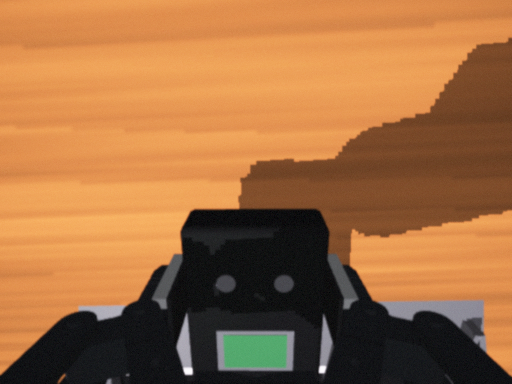

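Request:
apply_moves:
  targets: [0, 0.004, 0.009, -0.3, 0.04, 0, 0.004, 0.009, -0.3, 0.04, 0, 0.003, 0.009, -0.3, 0.04, 0, 0.002, 0.009, -0.3, 0.04, 0, 0, 0.005, 0, 0.04]

```text
time: 6.33
eef_pos: [0.4844, 0.1178, 0.0204]
orientation: [0.041, 3.121, -0.017]
contact_force: [-0.7, 0.0, -1.5]
opening: 0.0586
```

```bash
python3 -c "
from h import *
plan([.531,.1228,.0205],-1.4,5,.04)"
```

```text
t 6.33 pos [0.4844 0.1178 0.0204] yaw(y-axis az-90) -1.50 z [ 0.02  -0.011 -1.   ] F [-0.7  0.  -1.5] open 0.0586 q7 1.46
-0.0093,0.0012,0.0002,-0.02,0.0400,
-0.0093,0.0012,0.0002,-0.02,0.0400,
-0.0093,0.0012,0.0002,-0.02,0.0400,
-0.0093,0.0012,0.0002,-0.02,0.0400,
-0.0093,0.0012,0.0002,-0.02,0.0400,
```

Request:
apply_moves:
  targets: [-0.008, 0.0016, 0, 0, 0.04, -0.008, 0.0016, 0, 0, 0.04, -0.008, 0.0014, 0, 0, 0.04, -0.007, 0.001, 0, 0, 0.04, 0, 0, 0, 0, 0.04]

```text
time: 6.75
eef_pos: [0.5185, 0.1204, 0.0186]
orientation: [0.046, 3.124, -0.02]
contact_force: [-0.5, 0.4, -1.2]
opening: 0.0586
```

```bash
python3 -c "
from h import *
plan([.56,.1221,.0205],-1.4,5,.04)
c=shot('wrist','w6');a=c['image'][190:384,100:410];cv2.imwrite('pics/w6c.png',cv2.resize(a,None,fx=2.5,fy=2.5))
c=shot('scene','s6');a=c['image'][190:330,190:330];cv2.imwrite('pics/s6c.png',cv2.resize(a,None,fx=4,fy=4,interpolation=cv2.INTER_CUBIC))"
```

```text
t 6.75 pos [0.5185 0.1204 0.0186] yaw(y-axis az-90) -1.68 z [ 0.017 -0.013 -1.   ] F [-0.5  0.4 -1.2] open 0.0586 q7 1.47
-0.0083,0.0006,-0.0002,-0.06,0.0400,
-0.0083,0.0006,-0.0002,-0.06,0.0400,
-0.0083,0.0006,-0.0002,-0.06,0.0400,
-0.0083,0.0006,-0.0002,-0.06,0.0400,
-0.0083,0.0006,-0.0002,-0.06,0.0400,
```

View pics/w6c.png

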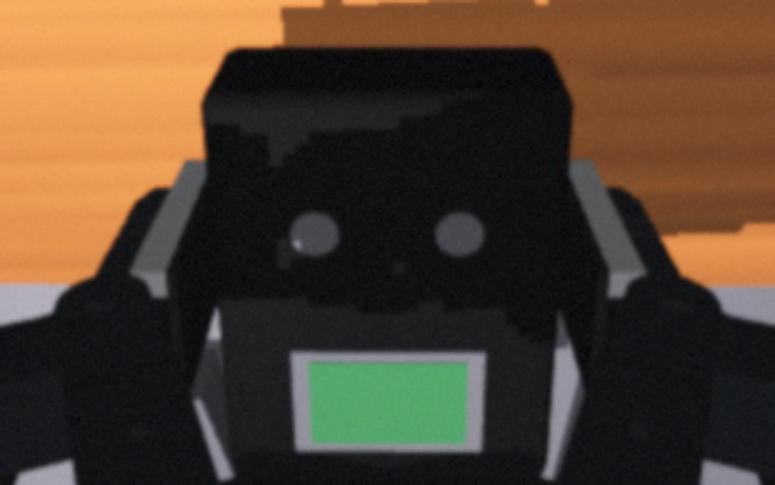

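View pics/s6c.png

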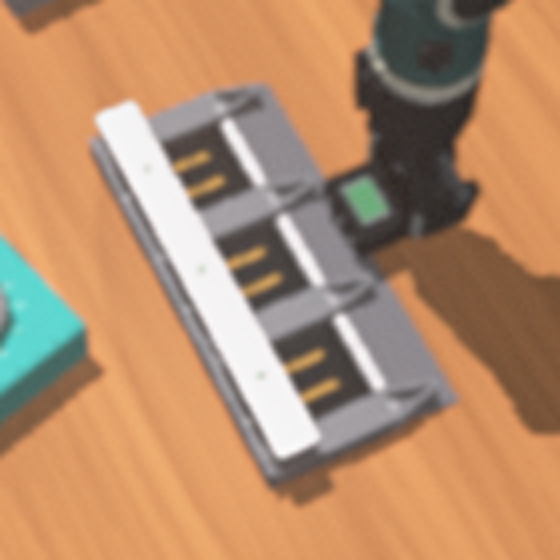

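```bash
python3 -c "
from h import *
w=load('w6');s=load('s6')
P=tri([(s,(190+365.5/4-.5,190+200.5/4-.5)),(w,(100+388.5/2.5-.5,190+402.5/2.5-.5))]);print(P)
v=[.6501,.1198,-.0246];c,n=np.cos(v[2]),np.sin(v[2])
for X in (P,np.array([.5185,.1204])):
  d=X[:2]-v[:2];print('dock frame',c*d[0]+n*d[1],-n*d[0]+c*d[1])
"
```

```text
[0.54898335 0.11918581 0.03957096]
dock frame -0.10107094496051172 -0.003101222638489099
dock frame -0.1315749409914098 -0.0026372150285948344
```

Request:
apply_moves:
  targets: [0, 0.0025, -0.001, 0, 0.04, 0, 0.001, -0.001, 0, 0.04, -0.004, 0, 0, 0, 0.04, -0.006, 0, 0, 0, 0.04, -0.004, 0, 0, 0, 0.04]

```text
time: 7.27
eef_pos: [0.5298, 0.1242, 0.0214]
orientation: [0.044, 3.127, -0.02]
contact_force: [0.1, -1.3, -0.9]
opening: 0.0587
```

```bash
cat >> h.py <<'E'
DK=[.6501,.1198,-.0246]
def d2w(x,y):
    c,s=np.cos(DK[2]),np.sin(DK[2]); return [DK[0]+c*x-s*y,DK[1]+s*x+c*y]
def w2d(X):
    c,s=np.cos(DK[2]),np.sin(DK[2]); d=np.array(X[:2])-DK[:2]; return np.array([c*d[0]+s*d[1],-s*d[0]+c*d[1]])
def dplan(x,y,z,n=5,g=.04):
    print('tcp in dock',w2d(arm.observe()['eef_pos']).round(4)); plan([*d2w(x,y),z],-1.4,n,g)
E
python3 -c "
from h import *
dplan(-.09,0,.0205)"
```

```text
tcp in dock [-0.1204  0.0014]
t 7.27 pos [0.5298 0.1242 0.0214] yaw(y-axis az-90) -1.60 z [ 0.014 -0.013 -1.   ] F [ 0.1 -1.3 -0.9] open 0.0587 q7 1.47
-0.0061,-0.0003,0.0003,-0.04,0.0400,
-0.0061,-0.0003,0.0003,-0.04,0.0400,
-0.0061,-0.0003,0.0003,-0.04,0.0400,
-0.0061,-0.0003,0.0003,-0.04,0.0400,
-0.0061,-0.0003,0.0003,-0.04,0.0400,
```

Request:
apply_moves:
  targets: [-0.005, -0.001, 0.0005, 0, 0.04, -0.006, -0.0005, 0.0003, 0, 0.04, -0.006, 0, 0, 0, 0.04, -0.006, 0, 0, 0, 0.04, -0.004, 0, 0, 0, 0.04]

```text
time: 7.68
eef_pos: [0.5604, 0.1214, 0.0211]
orientation: [0.044, 3.126, -0.02]
contact_force: [0.8, 0.6, -0.7]
opening: 0.0589
```

```bash
python3 -c "
from h import *
dplan(-.06,0,.0205)
c=shot('scene','s7');a=c['image'][190:330,190:330];cv2.imwrite('pics/s7c.png',cv2.resize(a,None,fx=4,fy=4,interpolation=cv2.INTER_CUBIC))
c=shot('wrist','w7')"
```

```text
tcp in dock [-0.0897 -0.0006]
t 7.68 pos [0.5604 0.1214 0.0211] yaw(y-axis az-90) -1.62 z [ 0.015 -0.013 -1.   ] F [ 0.8  0.6 -0.7] open 0.0589 q7 1.48
-0.0059,0.0001,0.0002,-0.04,0.0400,
-0.0059,0.0001,0.0002,-0.04,0.0400,
-0.0059,0.0001,0.0002,-0.04,0.0400,
-0.0059,0.0001,0.0002,-0.04,0.0400,
-0.0059,0.0001,0.0002,-0.04,0.0400,
```

View pics/s7c.png

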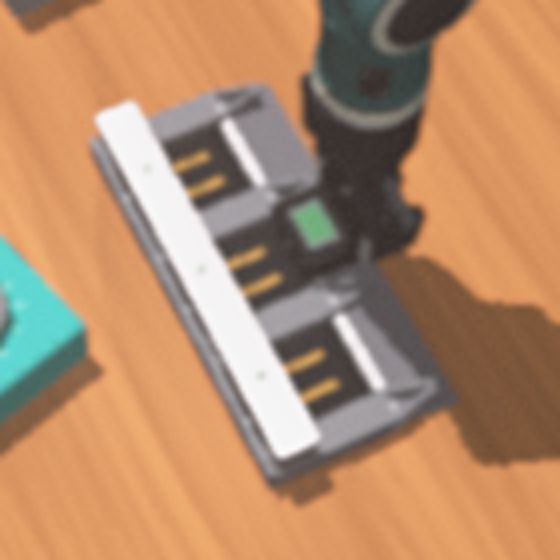

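View pics/w7.png

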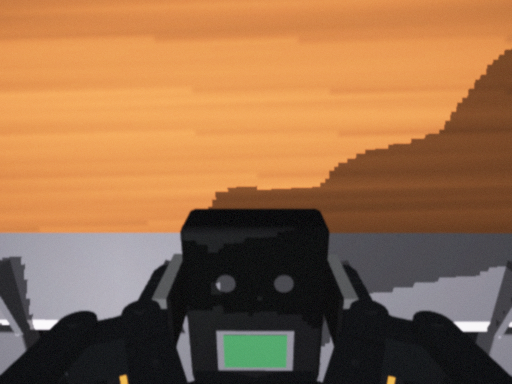

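Request:
apply_moves:
  targets: [-0.006, 0.0003, 0.0003, 0, 0.04, -0.007, 0.0003, 0, 0, 0.04, -0.008, 0, 0, 0, 0.04, -0.008, 0, 0, 0, 0.04, -0.007, 0, 0, 0, 0.04]

```text
time: 8.2
eef_pos: [0.5975, 0.1212, 0.0208]
orientation: [0.043, 3.129, -0.02]
contact_force: [-0.2, 0.1, -0.7]
opening: 0.0583
```

```bash
python3 -c "
from h import *
dplan(-.03,0,.0200)"
```

```text
tcp in dock [-0.0526  0.0001]
t 8.20 pos [0.5975 0.1212 0.0208] yaw(y-axis az-90) -1.58 z [ 0.012 -0.013 -1.   ] F [-0.2  0.1 -0.7] open 0.0583 q7 1.49
-0.0045,-0.0000,0.0002,-0.04,0.0400,
-0.0045,-0.0000,0.0002,-0.04,0.0400,
-0.0045,-0.0000,0.0002,-0.04,0.0400,
-0.0045,-0.0000,0.0002,-0.04,0.0400,
-0.0045,-0.0000,0.0002,-0.04,0.0400,
```

Request:
apply_moves:
  targets: [-0.005, 0, 0.001, 0, 0.04, -0.006, 0, 0.0005, 0, 0.04, -0.006, 0, 0, 0, 0.04, -0.006, 0, 0, 0, 0.04, -0.006, 0, 0, 0, 0.04]

```text
time: 8.62
eef_pos: [0.6303, 0.1201, 0.0193]
orientation: [0.043, 3.129, -0.02]
contact_force: [0.2, 0.5, -1.6]
opening: 0.0583
```

```bash
python3 -c "
from h import *
dplan(-.01,0,.0195)"
```

```text
tcp in dock [-0.0198 -0.0002]
t 8.62 pos [0.6303 0.1201 0.0193] yaw(y-axis az-90) -1.60 z [ 0.012 -0.013 -1.   ] F [ 0.2  0.5 -1.6] open 0.0583 q7 1.50
-0.0020,0.0000,-0.0000,-0.04,0.0400,
-0.0020,0.0000,-0.0000,-0.04,0.0400,
-0.0020,0.0000,-0.0000,-0.04,0.0400,
-0.0020,0.0000,-0.0000,-0.04,0.0400,
-0.0020,0.0000,-0.0000,-0.04,0.0400,
```

Request:
apply_moves:
  targets: [-0.004, 0, 0, 0, 0.04, -0.004, 0, 0, 0, 0.04, -0.003, 0, 0, 0, 0.04, 0, 0, 0, 0, 0.04, 0, 0, 0, 0, 0.04]

```text
time: 9.03
eef_pos: [0.6435, 0.1195, 0.0192]
orientation: [0.044, 3.129, -0.021]
contact_force: [-0.5, -0.1, -1.1]
opening: 0.0587
```

```bash
python3 -c "
from h import *
dplan(-.009,0,.0145)
c=shot('scene','s8');a=c['image'][190:330,190:330];cv2.imwrite('pics/s8c.png',cv2.resize(a,None,fx=4,fy=4,interpolation=cv2.INTER_CUBIC))
c=shot('wrist','w8')"
```

```text
tcp in dock [-0.0066 -0.0005]
t 9.03 pos [0.6435 0.1195 0.0192] yaw(y-axis az-90) -1.62 z [ 0.012 -0.013 -1.   ] F [-0.5 -0.1 -1.1] open 0.0587 q7 1.50
0.0005,0.0001,0.0009,-0.04,0.0400,
0.0005,0.0001,0.0009,-0.04,0.0400,
0.0005,0.0001,0.0009,-0.04,0.0400,
0.0005,0.0001,0.0009,-0.04,0.0400,
0.0005,0.0001,0.0009,-0.04,0.0400,
```

View pics/s8c.png

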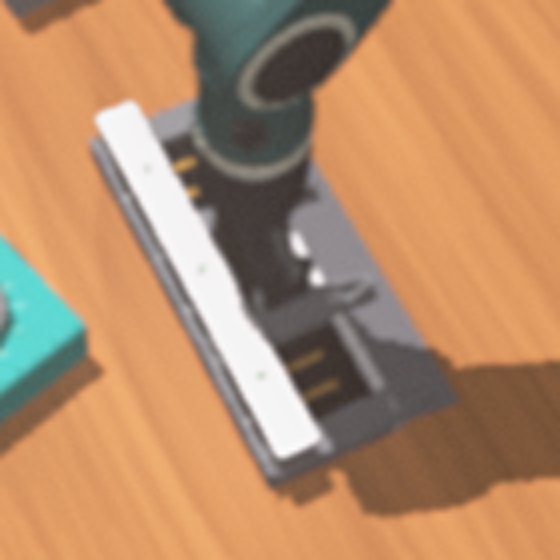

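View pics/w8.png

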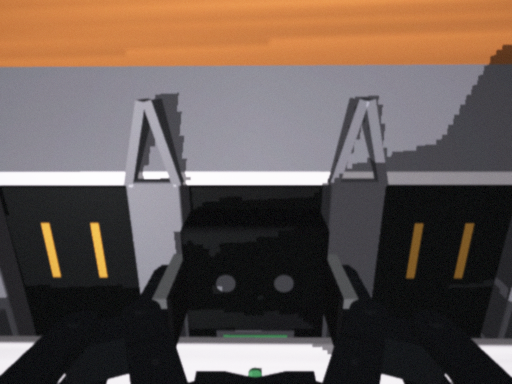

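Request:
apply_moves:
  targets: [0, 0, 0, 0, 0.075, 0, 0, 0, 0, 0.075, 0, 0, -0.008, 0, 0.075, 0, 0, -0.015, 0, 0.075, 0, 0, -0.015, 0, 0.075]

```text
time: 9.55
eef_pos: [0.6405, 0.1198, 0.0573]
orientation: [0.044, 3.134, -0.023]
contact_force: [0.0, 0.3, 0.2]
opening: 0.0746
```

Request:
apply_moves:
  targets: [0.002, 0, -0.01, 0, 0, 0.002, 0, -0.01, 0, 0, 0, 0, 0, 0, 0, 0, 0, 0, 0, 0, 0, 0, 0, 0, 0]

```text
time: 9.97
eef_pos: [0.6393, 0.1212, 0.0869]
orientation: [0.043, 3.123, -0.017]
contact_force: [-0.3, -0.8, -0.4]
opening: 0.0146
```

```bash
python3 -c "
from h import *
dplan(-.014,0,.042,g=0)
c=shot('wrist','w9')"
```

```text
tcp in dock [-0.0108  0.0012]
t 9.97 pos [0.6393 0.1212 0.0869] yaw(y-axis az-90) -1.59 z [ 0.018 -0.011 -1.   ] F [-0.3 -0.8 -0.4] open 0.0146 q7 1.48
0.0008,-0.0001,0.0090,-0.04,0.0000,
0.0008,-0.0001,0.0090,-0.04,0.0000,
0.0008,-0.0001,0.0090,-0.04,0.0000,
0.0008,-0.0001,0.0090,-0.04,0.0000,
0.0008,-0.0001,0.0090,-0.04,0.0000,
```

View pics/w9.png

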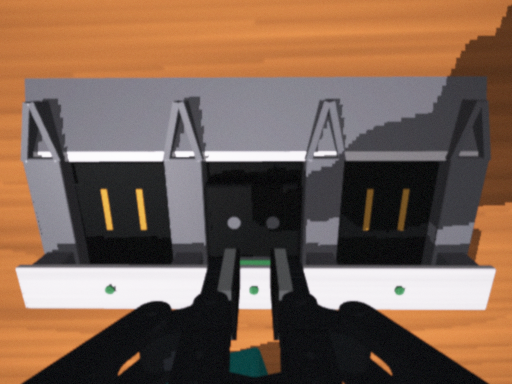

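Request:
apply_moves:
  targets: [0.002, -0.0003, 0.012, 0, 0, 0.001, -0.0003, 0.012, 0, 0, 0.001, -0.0003, 0.01, 0, 0, 0, 0, 0.006, 0, 0, 0, 0, 0, 0, 0]

```text
time: 10.43
eef_pos: [0.633, 0.1192, 0.0389]
orientation: [0.043, 3.13, -0.02]
contact_force: [-0.8, 0.0, -0.2]
opening: 0.0004
```

```bash
python3 -c "
from h import *
dplan(-.014,0,.030,g=0)"
```

```text
tcp in dock [-0.0171 -0.001 ]
t 10.43 pos [0.633  0.1192 0.0389] yaw(y-axis az-90) -1.60 z [ 0.012 -0.013 -1.   ] F [-0.8  0.  -0.2] open 0.0004 q7 1.50
-0.0006,0.0002,0.0018,-0.04,0.0000,
-0.0006,0.0002,0.0018,-0.04,0.0000,
-0.0006,0.0002,0.0018,-0.04,0.0000,
-0.0006,0.0002,0.0018,-0.04,0.0000,
-0.0006,0.0002,0.0018,-0.04,0.0000,
```

Request:
apply_moves:
  targets: [0, 0, 0.003, 0, 0, 0, 0, 0.003, 0, 0, 0, 0, 0.003, 0, 0, 0, 0, 0.003, 0, 0, 0, 0, 0.003, 0, 0]

```text
time: 10.85
eef_pos: [0.6328, 0.119, 0.0288]
orientation: [0.044, 3.134, -0.017]
contact_force: [-10.0, -2.1, 25.0]
opening: 0.0001
```

```bash
python3 -c "
from h import *
dplan(-.014,0,.030,g=0)"
```

```text
tcp in dock [-0.0173 -0.0012]
t 10.85 pos [0.6328 0.119  0.0288] yaw(y-axis az-90) -1.61 z [ 0.007 -0.011 -1.   ] F [-10.   -2.1  25. ] open 0.0001 q7 1.50
-0.0007,0.0002,-0.0002,-0.04,0.0000,
-0.0007,0.0002,-0.0002,-0.04,0.0000,
-0.0007,0.0002,-0.0002,-0.04,0.0000,
-0.0007,0.0002,-0.0002,-0.04,0.0000,
-0.0007,0.0002,-0.0002,-0.04,0.0000,
```

Request:
apply_moves:
  targets: [0, 0, -0.01, 0, 0, 0, 0, -0.03, 0, 0, 0.005, 0, -0.04, 0, 0.085, 0.01, 0, -0.04, 0, 0.085, 0.02, 0, -0.03, 0, 0.085]

```text
time: 11.27
eef_pos: [0.5955, 0.1198, 0.1786]
orientation: [-0.048, -3.141, 0.024]
contact_force: [0.1, -0.3, 0.7]
opening: 0.0358
```

```bash
python3 -c "
from h import *
plan([.47,-.36,.18],24,15,.085)
c=shot('wrist','w10');c=shot('top','t10')"
```

```text
t 11.27 pos [0.5955 0.1198 0.1786] yaw(y-axis az-90) -1.73 z [-0.001 -0.015 -1.   ] F [ 0.1 -0.3  0.7] open 0.0358 q7 1.43
0.0074,-0.0322,0.0004,-1.72,0.0850,
0.0084,-0.0320,0.0004,-1.72,0.0850,
0.0093,-0.0317,0.0004,-1.72,0.0850,
0.0103,-0.0314,0.0004,-1.72,0.0850,
0.0112,-0.0311,0.0004,-1.72,0.0850,
0.0121,-0.0308,0.0004,-1.72,0.0850,
0.0130,-0.0304,0.0004,-1.72,0.0850,
0.0139,-0.0300,0.0004,-1.72,0.0850,
0.0148,-0.0295,0.0004,-1.72,0.0850,
0.0157,-0.0291,0.0004,-1.72,0.0850,
0.0166,-0.0286,0.0004,-1.72,0.0850,
0.0174,-0.0281,0.0003,-1.72,0.0850,
0.0183,-0.0276,0.0003,-1.72,0.0850,
0.0191,-0.0270,0.0003,-1.72,0.0850,
0.0199,-0.0264,0.0003,-1.72,0.0850,
```

View pics/w10.png

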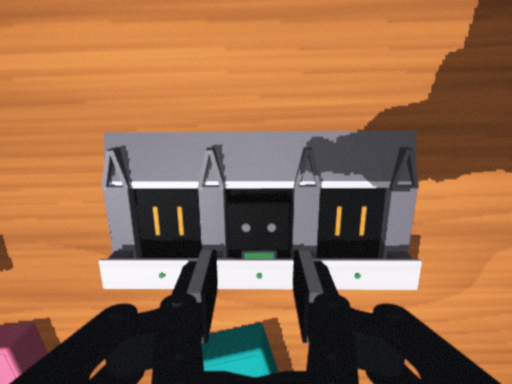

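View pics/t10.png

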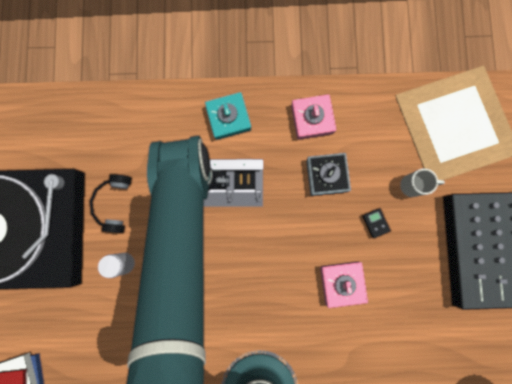

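Request:
apply_moves:
  targets: [0.007, -0.034, 0, -1.7, 0.085, 0.008, -0.034, 0, -1.7, 0.085, 0.009, -0.034, 0, -1.7, 0.085, 0.01, -0.034, 0, -1.7, 0.085, 0.011, -0.034, 0, -1.7, 0.085]

```text
time: 11.78
eef_pos: [0.5582, -0.0435, 0.1834]
orientation: [-0.23, 3.122, -0.009]
contact_force: [0.8, 0.3, 0.4]
opening: 0.0851
```

Request:
apply_moves:
  targets: [0.012, -0.032, 0, -1.7, 0.085, 0.013, -0.032, 0, -1.7, 0.085, 0.014, -0.032, 0, -1.7, 0.085, 0.015, -0.032, 0, -1.7, 0.085, 0.016, -0.03, 0, -1.7, 0.085]

```text
time: 12.2
eef_pos: [0.5198, -0.2212, 0.1816]
orientation: [-0.474, 3.095, -0.011]
contact_force: [2.2, 0.5, -0.0]
opening: 0.0852
```

```bash
python3 -c "
from h import *
plan([.475,-.36,.18],22,5,.085)
c=shot('wrist','w11');c=shot('scene','s11')
a=c['image'][180:320,190:330];cv2.imwrite('pics/s11c.png',cv2.resize(a,None,fx=4,fy=4,interpolation=cv2.INTER_CUBIC))"
```

```text
t 12.20 pos [ 0.5198 -0.2212  0.1816] yaw(y-axis az-90) 17.42 z [ 0.011 -0.006 -1.   ] F [ 2.2  0.5 -0. ] open 0.0852 q7 2.37
0.0169,-0.0238,0.0004,-0.92,0.0850,
0.0172,-0.0235,0.0004,-0.92,0.0850,
0.0176,-0.0233,0.0004,-0.92,0.0850,
0.0180,-0.0230,0.0004,-0.92,0.0850,
0.0183,-0.0227,0.0004,-0.92,0.0850,
```

View pics/w11.png

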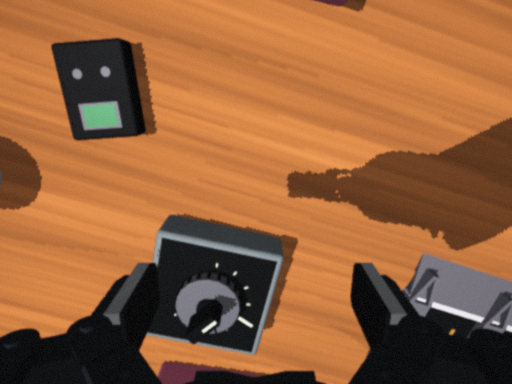

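View pics/s11c.png

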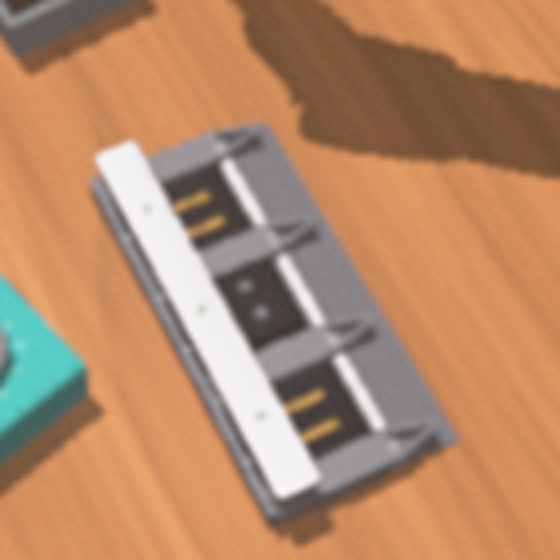

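Request:
apply_moves:
  targets: [0.016, -0.021, 0, -0.9, 0.085, 0.017, -0.021, 0, -0.9, 0.085, 0.017, -0.021, 0, -0.9, 0.085, 0.015, -0.02, 0, -0.9, 0.085, 0.01, -0.01, 0, -0.9, 0.085]

```text
time: 12.72
eef_pos: [0.4765, -0.3398, 0.179]
orientation: [-0.589, 3.077, -0.014]
contact_force: [0.3, -0.3, 0.3]
opening: 0.085
```

```bash
python3 -c "
from h import *
st()
w=load('w11')
print(atz(w,(100,115.5),.024),atz(w,(77,74),.024),atz(w,(105,72),.024))
c=shot('wrist','w12');a=c['image'][80:240,180:380];cv2.imwrite('pics/w12c.png',cv2.resize(a,None,fx=4,fy=4,interpolation=cv2.INTER_CUBIC)[:,:800])"
```

```text
t 12.72 pos [ 0.4765 -0.3398  0.179 ] yaw(y-axis az-90) 21.69 z [ 0.01  -0.007 -1.   ] F [ 0.3 -0.3  0.3] open 0.0850 q7 2.68
[ 0.50699903 -0.36778502  0.024     ] [ 0.47910798 -0.39148755  0.024     ] [ 0.47054301 -0.36937585  0.024     ]
```

View pics/w12.png

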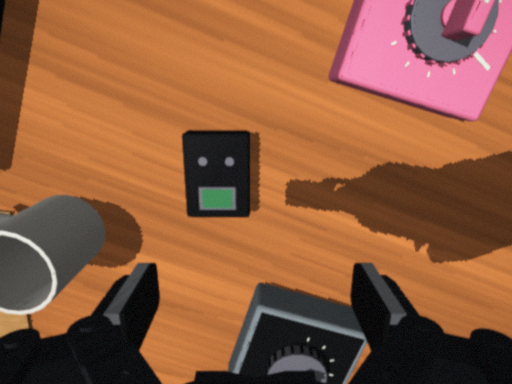

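```bash
python3 -c "
from h import *
w=load('w12');v=load('w11')
d,a,b=[atz(w,p,.024) for p in((217,198.5),(203,161),(229.5,161))];print(d,a,b)
print(tri([(w,(217,198.5)),(v,(100,115.5))]))
m=(a+b)/2;u=(d-m)[:2];u/=np.linalg.norm(u);print('yaw',np.degrees(np.arctan2(u[1],u[0])),np.degrees(np.arctan2(-(b-a)[0],(b-a)[1])))
c=d[:2]-.0211*u;print('c',c,m[:2]+.0136*u)
g=c-.010*u;print('grasp',g)
plan([*g,.06],22,5)"
```

```text
[ 0.50710049 -0.36776345  0.024     ] [ 0.47844347 -0.39128715  0.024     ] [ 0.4696352  -0.36927015  0.024     ]
[ 0.50701224 -0.36775131  0.02412687]
yaw 20.7340092325565 21.804724224556775
c [ 0.48736705 -0.37523348] [ 0.48675852 -0.37546384]
grasp [ 0.47801471 -0.37877379]
t 12.77 pos [ 0.4747 -0.3423  0.179 ] yaw(y-axis az-90) 21.53 z [ 0.009 -0.008 -1.   ] F [-1.7 -3.2  1.2] open 0.0851 q7 2.68
0.0022,-0.0068,0.0239,-0.09,0.0850,
0.0022,-0.0068,0.0239,-0.09,0.0850,
0.0022,-0.0068,0.0239,-0.09,0.0850,
0.0022,-0.0068,0.0239,-0.09,0.0850,
0.0022,-0.0068,0.0239,-0.09,0.0850,
```

Request:
apply_moves:
  targets: [0.002, -0.007, 0.02, 0, 0.085, 0.002, -0.007, 0.024, 0, 0.085, 0.002, -0.007, 0.024, 0, 0.085, 0.002, -0.007, 0.024, 0, 0.085, 0.002, -0.006, 0.02, 0, 0.085]

```text
time: 13.18
eef_pos: [0.4839, -0.3803, 0.0664]
orientation: [-0.58, 3.071, -0.025]
contact_force: [-0.4, 0.3, 0.5]
opening: 0.0849
```

```bash
python3 -c "
from h import *
plan([.478,-.3788,.003],21.6,5)"
```

```text
t 13.18 pos [ 0.4839 -0.3803  0.0664] yaw(y-axis az-90) 21.38 z [ 0.019 -0.012 -1.   ] F [-0.4  0.3  0.5] open 0.0849 q7 2.79
0.0012,0.0009,0.0127,-0.04,0.0850,
0.0012,0.0009,0.0127,-0.04,0.0850,
0.0012,0.0009,0.0127,-0.04,0.0850,
0.0012,0.0009,0.0127,-0.04,0.0850,
0.0011,0.0009,0.0127,-0.04,0.0850,
```

Request:
apply_moves:
  targets: [0.003, 0.001, 0.012, 0, 0.085, 0.002, 0.001, 0.012, 0, 0.085, 0.002, 0.001, 0.012, 0, 0.085, 0.001, 0.001, 0.008, 0, 0.085, 0, 0, 0.003, 0, 0.085]

```text
time: 13.6
eef_pos: [0.4745, -0.376, 0.0091]
orientation: [-0.58, 3.077, -0.015]
contact_force: [0.6, 0.0, 0.1]
opening: 0.0847
```

```bash
python3 -c "
from h import *
plan([.478,-.3788,.003],21.6,5)"
```

```text
t 13.60 pos [ 0.4745 -0.376   0.0091] yaw(y-axis az-90) 21.36 z [ 0.012 -0.007 -1.   ] F [0.6 0.  0.1] open 0.0847 q7 2.82
-0.0004,-0.0008,0.0012,-0.05,0.0850,
-0.0004,-0.0008,0.0012,-0.05,0.0850,
-0.0004,-0.0008,0.0012,-0.05,0.0850,
-0.0004,-0.0008,0.0012,-0.05,0.0850,
-0.0004,-0.0008,0.0012,-0.05,0.0850,
```

Request:
apply_moves:
  targets: [-0.001, -0.002, 0.003, 0, 0.085, 0, -0.001, 0.002, 0, 0.085, 0, 0, 0, 0, 0.04, 0, 0, 0, 0, 0.04, 0, 0, 0, 0, 0.04]

```text
time: 14.02
eef_pos: [0.4788, -0.3785, 0.0051]
orientation: [-0.582, 3.075, -0.017]
contact_force: [1.0, -0.7, -2.0]
opening: 0.0584
```

```bash
python3 -c "
from h import *
plan([.478,-.3788,.003],21.6,5)"
```

```text
t 14.02 pos [ 0.4788 -0.3785  0.0051] yaw(y-axis az-90) 21.42 z [ 0.014 -0.008 -1.   ] F [ 1.  -0.7 -2. ] open 0.0584 q7 2.82
0.0002,0.0000,0.0004,-0.04,0.0850,
0.0002,0.0000,0.0004,-0.04,0.0850,
0.0002,0.0000,0.0004,-0.04,0.0850,
0.0002,0.0000,0.0004,-0.04,0.0850,
0.0002,0.0000,0.0004,-0.04,0.0850,
```

Request:
apply_moves:
  targets: [0, 0, -0.008, 0, 0.04, 0, 0, -0.014, 0, 0.04, 0, 0, -0.014, 0, 0.04, 0, 0, -0.012, 0, 0.04, 0, 0, -0.008, 0, 0.04]

```text
time: 14.43
eef_pos: [0.4772, -0.3774, 0.0657]
orientation: [-0.581, 3.076, -0.015]
contact_force: [0.1, -0.9, -1.8]
opening: 0.0588
```

```bash
python3 -c "
from h import *
dplan(-.17,-.09,.055,n=12)
c=shot('wrist','w13')"
```

```text
tcp in dock [-0.1606 -0.5013]
t 14.43 pos [ 0.4772 -0.3774  0.0657] yaw(y-axis az-90) 21.40 z [ 0.013 -0.007 -1.   ] F [ 0.1 -0.9 -1.8] open 0.0588 q7 2.79
-0.0126,0.0319,0.0006,1.90,0.0400,
-0.0115,0.0323,0.0006,1.90,0.0400,
-0.0104,0.0327,0.0006,1.90,0.0400,
-0.0093,0.0330,0.0006,1.90,0.0400,
-0.0082,0.0333,0.0006,1.90,0.0400,
-0.0071,0.0335,0.0006,1.90,0.0400,
-0.0060,0.0338,0.0006,1.90,0.0400,
-0.0049,0.0339,0.0006,1.90,0.0400,
-0.0038,0.0341,0.0005,1.90,0.0400,
-0.0026,0.0342,0.0005,1.90,0.0400,
-0.0015,0.0343,0.0005,1.90,0.0400,
-0.0004,0.0343,0.0005,1.90,0.0400,
```

View pics/w13.png

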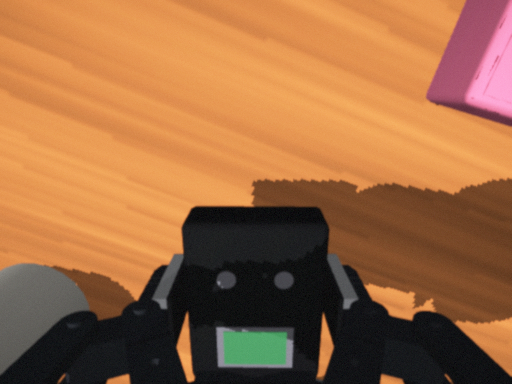

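Request:
apply_moves:
  targets: [-0.012, 0.03, 0, 1.9, 0.04, -0.0115, 0.031, 0, 1.9, 0.04, -0.01, 0.031, 0, 1.9, 0.04, -0.009, 0.031, 0, 1.9, 0.04, -0.008, 0.031, 0, 1.9, 0.04]

```text
time: 14.9
eef_pos: [0.4804, -0.2223, 0.0698]
orientation: [-0.288, 3.106, -0.034]
contact_force: [0.8, 1.2, -2.2]
opening: 0.0582
```

Request:
apply_moves:
  targets: [-0.007, 0.031, 0, 1.9, 0.04, -0.006, 0.031, 0, 1.9, 0.04, -0.005, 0.03, 0, 1.9, 0.04, -0.004, 0.025, 0, 1.9, 0.04, -0.002, 0.012, 0, 1.9, 0.04]

```text
time: 15.32
eef_pos: [0.4871, -0.0798, 0.0689]
orientation: [-0.023, 3.116, -0.025]
contact_force: [-0.3, -0.3, -2.0]
opening: 0.0587
```

```bash
python3 -c "
from h import *
dplan(-.165,-.09,.0215,n=5)
c=shot('wrist','w14')"
```

```text
tcp in dock [-0.158  -0.2036]
t 15.32 pos [ 0.4871 -0.0798  0.0689] yaw(y-axis az-90) 0.85 z [ 0.025 -0.016 -1.   ] F [-0.3 -0.3 -2. ] open 0.0587 q7 1.98
0.0007,0.0229,0.0091,0.45,0.0400,
0.0009,0.0229,0.0091,0.45,0.0400,
0.0011,0.0229,0.0091,0.45,0.0400,
0.0013,0.0229,0.0091,0.45,0.0400,
0.0014,0.0229,0.0091,0.45,0.0400,
```

View pics/w14.png

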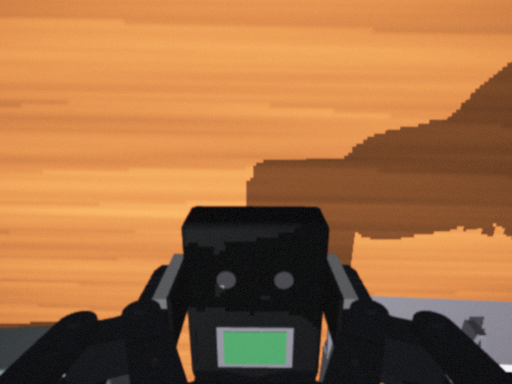

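Request:
apply_moves:
  targets: [0.001, 0.024, 0.006, 0.5, 0.04, 0.001, 0.024, 0.009, 0.5, 0.04, 0.001, 0.024, 0.009, 0.5, 0.04, 0.001, 0.024, 0.009, 0.5, 0.04, 0.001, 0.012, 0.006, 0.3, 0.04]

```text
time: 15.78
eef_pos: [0.4868, 0.0313, 0.0302]
orientation: [0.044, 3.107, -0.023]
contact_force: [-0.0, 0.6, -1.7]
opening: 0.0584
```

```bash
python3 -c "
from h import *
dplan(-.145,-.09,.0215,n=5)"
```

```text
tcp in dock [-0.1611 -0.0925]
t 15.78 pos [0.4868 0.0313 0.0302] yaw(y-axis az-90) -1.65 z [ 0.034 -0.015 -0.999] F [-0.   0.6 -1.7] open 0.0584 q7 1.76
-0.0031,0.0005,0.0018,-0.05,0.0400,
-0.0031,0.0005,0.0018,-0.05,0.0400,
-0.0031,0.0005,0.0018,-0.05,0.0400,
-0.0031,0.0005,0.0018,-0.05,0.0400,
-0.0031,0.0005,0.0018,-0.05,0.0400,
```

Request:
apply_moves:
  targets: [-0.001, 0.001, 0.003, 0, 0.04, -0.002, 0.001, 0.003, 0, 0.04, -0.003, 0, 0.002, 0, 0.04, -0.003, 0, 0, 0, 0.04, 0, 0, 0, 0, 0.04]

```text
time: 16.2
eef_pos: [0.4975, 0.0312, 0.0219]
orientation: [0.042, 3.107, -0.025]
contact_force: [0.3, -0.6, -1.3]
opening: 0.0584
```

```bash
python3 -c "
from h import *
dplan(-.115,-.09,.0215,n=5)
c=shot('scene','s15');a=c['image'][160:300,190:330];cv2.imwrite('pics/s15c.png',cv2.resize(a,None,fx=4,fy=4,interpolation=cv2.INTER_CUBIC))
shot('wrist','w15')"
```

```text
tcp in dock [-0.1503 -0.0923]
t 16.20 pos [0.4975 0.0312 0.0219] yaw(y-axis az-90) -1.56 z [ 0.034 -0.017 -0.999] F [ 0.3 -0.6 -1.3] open 0.0584 q7 1.77
-0.0071,0.0005,0.0003,-0.03,0.0400,
-0.0071,0.0005,0.0003,-0.03,0.0400,
-0.0071,0.0005,0.0003,-0.03,0.0400,
-0.0071,0.0005,0.0003,-0.03,0.0400,
-0.0071,0.0005,0.0003,-0.03,0.0400,
```

View pics/s15c.png

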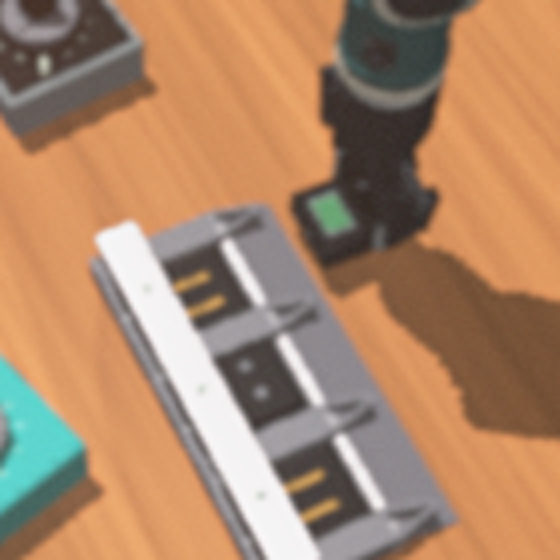

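View pics/w15.png

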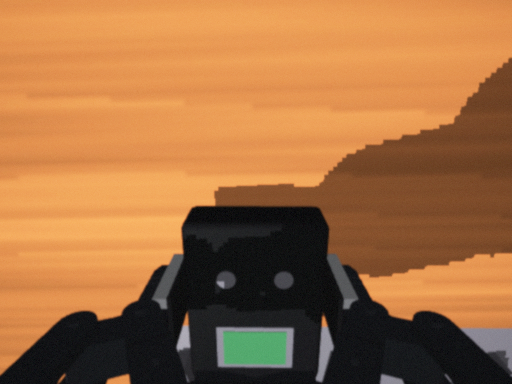

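Aligned with the right pocket (display at crop pixel (330,212)). Correct y by +2 mm and slide in.

Request:
apply_moves:
  targets: [-0.004, 0.0015, 0, 0, 0.04, -0.006, 0.001, 0.0003, 0, 0.04, -0.007, 0.0005, 0.0003, 0, 0.04, -0.007, 0, 0.0003, 0, 0.04, -0.006, 0, 0, 0, 0.04]

```text
time: 16.72
eef_pos: [0.529, 0.0319, 0.0227]
orientation: [0.047, 3.107, -0.025]
contact_force: [-0.5, -0.7, -1.7]
opening: 0.0588
```

```bash
python3 -c "
from h import *
dplan(-.085,-.09,.0215,n=5)"
```

```text
tcp in dock [-0.1189 -0.0908]
t 16.72 pos [0.529  0.0319 0.0227] yaw(y-axis az-90) -1.73 z [ 0.033 -0.016 -0.999] F [-0.5 -0.7 -1.7] open 0.0588 q7 1.76
-0.0068,0.0002,0.0005,-0.07,0.0400,
-0.0068,0.0002,0.0005,-0.07,0.0400,
-0.0068,0.0002,0.0005,-0.07,0.0400,
-0.0068,0.0002,0.0005,-0.07,0.0400,
-0.0068,0.0002,0.0005,-0.07,0.0400,
```

Request:
apply_moves:
  targets: [-0.006, 0.0005, 0.0005, 0, 0.04, -0.007, 0.0003, 0.0005, 0, 0.04, -0.007, 0.0003, 0.0005, 0, 0.04, -0.007, 0, 0.0005, 0, 0.04, -0.006, 0, 0.0003, 0, 0.04]

```text
time: 17.13
eef_pos: [0.5665, 0.0323, 0.0213]
orientation: [0.046, 3.107, -0.025]
contact_force: [0.1, 0.2, -1.8]
opening: 0.0581
```

```bash
python3 -c "
from h import *
dplan(-.055,-.09,.0215,n=5)"
```

```text
tcp in dock [-0.0814 -0.0896]
t 17.13 pos [0.5665 0.0323 0.0213] yaw(y-axis az-90) -1.70 z [ 0.034 -0.017 -0.999] F [ 0.1  0.2 -1.8] open 0.0581 q7 1.76
-0.0053,-0.0001,0.0001,-0.06,0.0400,
-0.0053,-0.0001,0.0001,-0.06,0.0400,
-0.0053,-0.0001,0.0001,-0.06,0.0400,
-0.0053,-0.0001,0.0001,-0.06,0.0400,
-0.0053,-0.0001,0.0001,-0.06,0.0400,
```

Request:
apply_moves:
  targets: [-0.005, 0, 0.0002, 0, 0.04, -0.006, 0, 0.0002, 0, 0.04, -0.006, 0, 0.0002, 0, 0.04, -0.006, 0, 0.0002, 0, 0.04, -0.005, 0, 0.0002, 0, 0.04]

```text
time: 17.55
eef_pos: [0.5976, 0.0313, 0.0209]
orientation: [0.045, 3.107, -0.025]
contact_force: [-0.1, 0.1, -0.6]
opening: 0.0583
```

```bash
python3 -c "
from h import *
dplan(-.03,-.09,.021,n=5)"
```

```text
tcp in dock [-0.0504 -0.0898]
t 17.55 pos [0.5976 0.0313 0.0209] yaw(y-axis az-90) -1.69 z [ 0.034 -0.017 -0.999] F [-0.1  0.1 -0.6] open 0.0583 q7 1.76
-0.0041,-0.0000,0.0001,-0.06,0.0400,
-0.0041,-0.0000,0.0001,-0.06,0.0400,
-0.0041,-0.0000,0.0001,-0.06,0.0400,
-0.0041,-0.0000,0.0001,-0.06,0.0400,
-0.0041,-0.0000,0.0001,-0.06,0.0400,
```

Request:
apply_moves:
  targets: [-0.005, 0, 0.0002, 0, 0.04, -0.006, 0, 0.0002, 0, 0.04, -0.006, 0, 0.0002, 0, 0.04, -0.006, 0, 0.0002, 0, 0.04, -0.005, 0, 0.0002, 0, 0.04]

```text
time: 17.97
eef_pos: [0.6283, 0.0304, 0.0207]
orientation: [0.045, 3.108, -0.025]
contact_force: [0.6, -0.4, -2.3]
opening: 0.0584
```

```bash
python3 -c "
from h import *
dplan(-.008,-.09,.0205,n=5)"
```

```text
tcp in dock [-0.0196 -0.09  ]
t 17.97 pos [0.6283 0.0304 0.0207] yaw(y-axis az-90) -1.69 z [ 0.033 -0.017 -0.999] F [ 0.6 -0.4 -2.3] open 0.0584 q7 1.76
-0.0023,0.0000,0.0001,-0.06,0.0400,
-0.0023,0.0000,0.0001,-0.06,0.0400,
-0.0023,-0.0000,0.0001,-0.06,0.0400,
-0.0023,-0.0000,0.0001,-0.06,0.0400,
-0.0023,-0.0000,0.0001,-0.06,0.0400,
```

Request:
apply_moves:
  targets: [-0.004, 0, 0.0002, 0, 0.04, -0.004, 0, 0.0002, 0, 0.04, -0.003, 0, 0.0002, 0, 0.04, 0, 0, 0, 0, 0.04, 0, 0, 0, 0, 0.04]

```text
time: 18.38
eef_pos: [0.6417, 0.0298, 0.0202]
orientation: [0.045, 3.107, -0.026]
contact_force: [0.6, 0.1, -2.2]
opening: 0.0583
```

```bash
python3 -c "
from h import *
dplan(-.008,-.09,.0205,n=5)
shot('wrist','w16')"
```

```text
tcp in dock [-0.0062 -0.0901]
t 18.38 pos [0.6417 0.0298 0.0202] yaw(y-axis az-90) -1.69 z [ 0.034 -0.017 -0.999] F [ 0.6  0.1 -2.2] open 0.0583 q7 1.76
0.0004,0.0000,-0.0001,-0.06,0.0400,
0.0004,0.0000,-0.0001,-0.06,0.0400,
0.0004,0.0000,-0.0001,-0.06,0.0400,
0.0004,0.0000,-0.0001,-0.06,0.0400,
0.0004,0.0000,-0.0001,-0.06,0.0400,
```

View pics/w16.png

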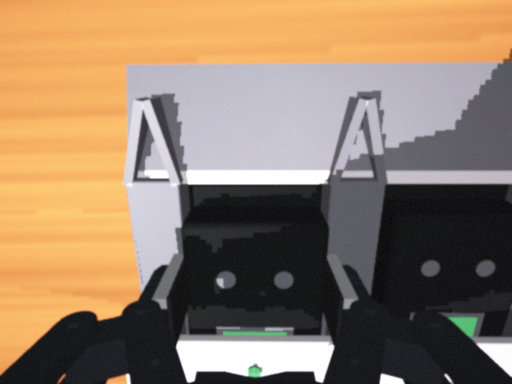

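Request:
apply_moves:
  targets: [0, 0, 0, 0, 0.075, 0, 0, 0, 0, 0.075, 0, 0, -0.008, 0, 0.075, 0, 0, -0.015, 0, 0.075, 0, 0, -0.015, 0, 0.075]

```text
time: 18.85
eef_pos: [0.638, 0.0302, 0.0586]
orientation: [0.046, 3.112, -0.027]
contact_force: [0.3, 0.1, -0.3]
opening: 0.0752
```

Request:
apply_moves:
  targets: [0.002, 0, -0.01, 0, 0, 0.002, 0, -0.01, 0, 0, 0, 0, 0, 0, 0, 0, 0, 0, 0, 0, 0, 0, 0, 0, 0]

```text
time: 19.27
eef_pos: [0.6362, 0.0312, 0.0879]
orientation: [0.046, 3.102, -0.023]
contact_force: [-0.2, -0.1, -0.4]
opening: 0.0143
```

```bash
python3 -c "
from h import *
dplan(-.014,-.09,.042,g=0)
c=shot('wrist','w17')"
```

```text
tcp in dock [-0.0117 -0.0889]
t 19.27 pos [0.6362 0.0312 0.0879] yaw(y-axis az-90) -1.72 z [ 0.039 -0.015 -0.999] F [-0.2 -0.1 -0.4] open 0.0143 q7 1.72
0.0008,-0.0001,0.0092,-0.06,0.0000,
0.0008,-0.0001,0.0092,-0.06,0.0000,
0.0008,-0.0001,0.0092,-0.06,0.0000,
0.0008,-0.0001,0.0092,-0.06,0.0000,
0.0008,-0.0001,0.0092,-0.06,0.0000,
```

View pics/w17.png

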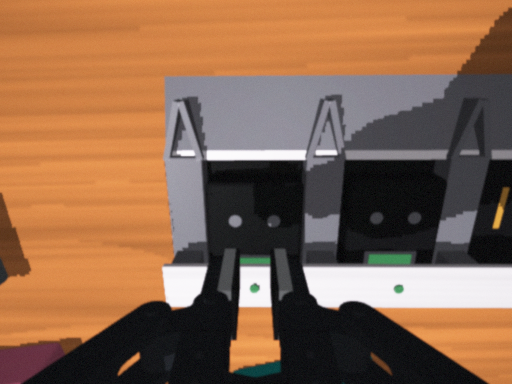

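Request:
apply_moves:
  targets: [0.002, -0.0003, 0.012, 0, 0, 0.001, -0.0003, 0.012, 0, 0, 0.001, -0.0003, 0.01, 0, 0, 0, 0, 0.006, 0, 0, 0, 0, 0, 0, 0]

```text
time: 19.73
eef_pos: [0.6309, 0.0295, 0.0399]
orientation: [0.046, 3.108, -0.025]
contact_force: [-0.9, -0.1, -0.0]
opening: 0.0002
```

Request:
apply_moves:
  targets: [0, 0, 0.003, 0, 0, 0, 0, 0.003, 0, 0, 0, 0, 0.003, 0, 0, 0, 0, 0.003, 0, 0, 0, 0, 0.003, 0, 0]

```text
time: 20.15
eef_pos: [0.6305, 0.0292, 0.0287]
orientation: [0.047, 3.113, -0.02]
contact_force: [-12.3, -0.4, 31.4]
opening: 0.0001
```

```bash
python3 -c "
from h import *
dplan(-.014,-.09,.030,g=0)"
```

```text
tcp in dock [-0.0174 -0.0911]
t 20.15 pos [0.6305 0.0292 0.0287] yaw(y-axis az-90) -1.73 z [ 0.028 -0.013 -1.   ] F [-12.3  -0.4  31.4] open 0.0001 q7 1.76
-0.0007,0.0002,-0.0003,-0.07,0.0000,
-0.0007,0.0002,-0.0003,-0.07,0.0000,
-0.0007,0.0002,-0.0003,-0.07,0.0000,
-0.0007,0.0002,-0.0003,-0.07,0.0000,
-0.0007,0.0002,-0.0003,-0.07,0.0000,
```

Request:
apply_moves:
  targets: [0, 0, -0.01, 0, 0, 0, 0, -0.03, 0, 0, 0.005, 0, -0.04, 0, 0.04, 0.01, -0.01, -0.04, 0, 0.04, 0.015, -0.03, -0.03, 0, 0.04]

```text
time: 20.57
eef_pos: [0.5952, -0.0009, 0.1769]
orientation: [0.033, 3.12, -0.018]
contact_force: [1.8, 1.0, 1.3]
opening: 0.0358
```

```bash
python3 -c "
from h import *
plan([.56,-.2,.2],0,8,.04)
c=shot('wrist','w18')"
```

```text
t 20.57 pos [ 0.5952 -0.0009  0.1769] yaw(y-axis az-90) -1.21 z [ 0.021 -0.012 -1.   ] F [1.8 1.  1.3] open 0.0358 q7 1.72
0.0038,-0.0250,-0.0027,-0.15,0.0400,
0.0039,-0.0250,-0.0027,-0.15,0.0400,
0.0040,-0.0250,-0.0027,-0.15,0.0400,
0.0040,-0.0250,-0.0027,-0.15,0.0400,
0.0041,-0.0250,-0.0027,-0.15,0.0400,
0.0041,-0.0250,-0.0027,-0.15,0.0400,
0.0042,-0.0249,-0.0027,-0.15,0.0400,
0.0043,-0.0249,-0.0027,-0.15,0.0400,
```

View pics/w18.png

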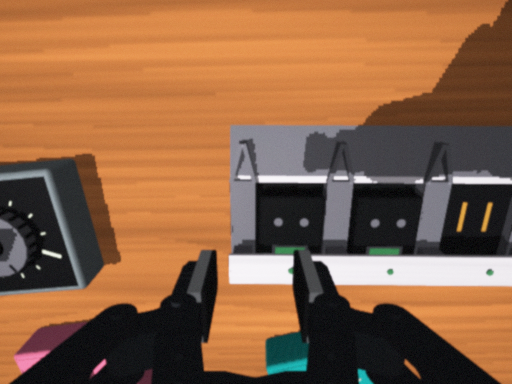

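Both packs lie flat in the right and middle pockets (button rows both at about row 223). Now I'll go to view the controller.

Request:
apply_moves:
  targets: [0.01, -0.027, -0.004, 0, 0.04, 0.01, -0.027, -0.004, 0, 0.04, 0.01, -0.027, -0.004, 0, 0.04, 0.008, -0.027, -0.004, 0, 0.04, 0.008, -0.025, -0.004, 0, 0.04]

```text
time: 21.03
eef_pos: [0.546, -0.1431, 0.2084]
orientation: [0.038, 3.101, -0.018]
contact_force: [0.6, -0.8, -0.1]
opening: 0.0399
```

Request:
apply_moves:
  targets: [0.004, -0.022, 0, 0, 0.04, 0.004, -0.02, 0, 0, 0.04, 0, -0.01, 0, 0, 0.04, 0, -0.005, 0, 0, 0.04, 0, 0, 0, 0, 0.04]

```text
time: 21.45
eef_pos: [0.5342, -0.2108, 0.2111]
orientation: [0.057, 3.094, -0.023]
contact_force: [0.6, -0.2, -1.1]
opening: 0.0399
```

```bash
python3 -c "
from h import *
st()
c=shot('wrist','w19');a=c['image'][150:384,130:420];cv2.imwrite('pics/w19c.png',cv2.resize(a,None,fx=2.5,fy=2.5,interpolation=cv2.INTER_CUBIC))"
```

```text
t 21.45 pos [ 0.5342 -0.2108  0.2111] yaw(y-axis az-90) -2.13 z [ 0.046 -0.016 -0.999] F [ 0.6 -0.2 -1.1] open 0.0399 q7 2.09
```

View pics/w19.png

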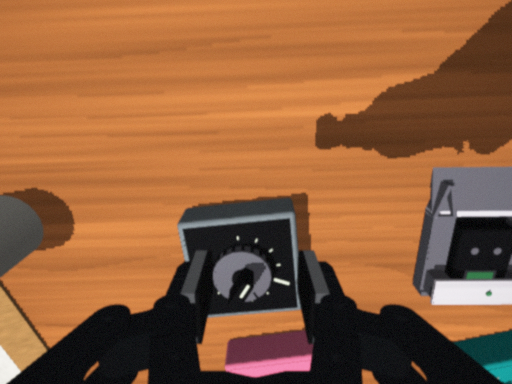

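View pics/w19c.png

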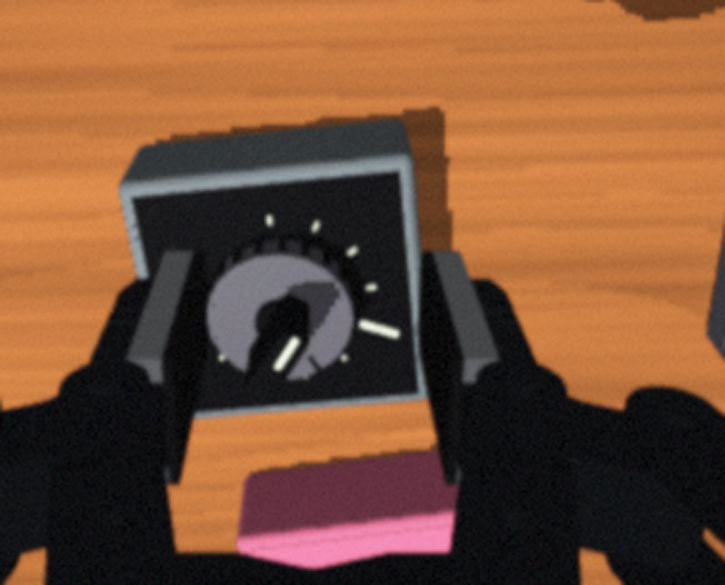

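```bash
python3 -c "
from h import *
plan([.50,-.225,.15],0,5,.085)"
```

```text
t 21.50 pos [ 0.5344 -0.2098  0.211 ] yaw(y-axis az-90) -2.07 z [ 0.046 -0.015 -0.999] F [ 0.2 -0.5  0.2] open 0.0398 q7 2.09
0.0073,-0.0031,0.0119,-0.41,0.0850,
0.0073,-0.0031,0.0119,-0.41,0.0850,
0.0074,-0.0030,0.0119,-0.41,0.0850,
0.0074,-0.0030,0.0119,-0.41,0.0850,
0.0074,-0.0029,0.0119,-0.41,0.0850,
```

Request:
apply_moves:
  targets: [0.012, -0.003, 0.012, 0, 0.085, 0.012, -0.003, 0.012, 0, 0.085, 0.01, -0.003, 0.012, 0, 0.085, 0.008, -0.003, 0.01, 0, 0.085, 0.004, -0.003, 0.004, 0, 0.085]

```text
time: 21.92
eef_pos: [0.4946, -0.2154, 0.1571]
orientation: [0.033, 3.091, -0.018]
contact_force: [-0.4, 0.0, 0.5]
opening: 0.0847
```

```bash
python3 -c "
from h import *
st()
c=shot('wrist','w20');a=c['image'][180:384,130:420];cv2.imwrite('pics/w20c.png',cv2.resize(a,None,fx=2.7,fy=2.7,interpolation=cv2.INTER_CUBIC))
c=shot('scene','s20');a=c['image'][140:200,165:235];cv2.imwrite('pics/s20c.png',cv2.resize(a,None,fx=8,fy=8,interpolation=cv2.INTER_CUBIC))"
```

```text
t 21.92 pos [ 0.4946 -0.2154  0.1571] yaw(y-axis az-90) -1.25 z [ 0.05  -0.012 -0.999] F [-0.4  0.   0.5] open 0.0847 q7 2.18
```

View pics/w20c.png

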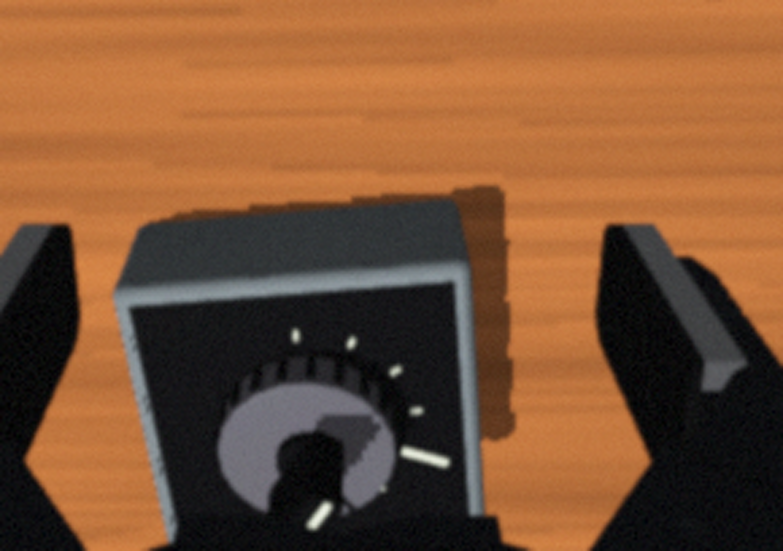

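View pics/s20c.png

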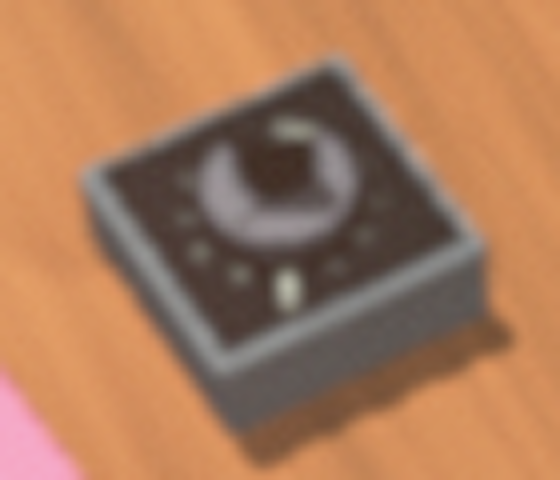

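```bash
python3 - <<'E'
from h import *
t,s,w=load('top0'),load('s20'),load('w19')
T=lambda u,v:(150+(u+.5)/3-.5,140+(v+.5)/3-.5)
S=lambda u,v:(165+(u+.5)/8-.5,140+(v+.5)/8-.5)
W=lambda u,v:(130+(u+.5)/2.5-.5,150+(v+.5)/2.5-.5)
print('line top',atz(t,T(545,97),.092),'scene',atz(s,S(290,127),.092),'w19',[atz(w,W(*p),.092).round(4) for p in((297,340),(278,370),(287,355))])
print('tri',tri([(s,S(290,127)),(w,W(287,355))]))
print('mark',tri([(s,S(287,290)),(w,W(380,328))]),'top',atz(t,T(498,87),.045))
q=np.array([atz(w,W(*p),.045) for p in((122,188),(410,157))]);print(q)
q=np.array([atz(s,S(*p),.045) for p in((337,60),(482,242),(222,365),(85,175))]);print(q,q.mean(0))
a=w['image'][225:330,170:310];cv2.imwrite('pics/w19d.png',cv2.resize(a,None,fx=5,fy=5,interpolation=cv2.INTER_CUBIC))
c=shot('top','t20');a=c['image'][145:205,295:360];cv2.imwrite('pics/t20d.png',cv2.resize(a,None,fx=8,fy=8,interpolation=cv2.INTER_CUBIC))
a=t['image'][145:205,295:360];cv2.imwrite('pics/t0d.png',cv2.resize(a,None,fx=8,fy=8,interpolation=cv2.INTER_CUBIC))
E
```

```text
line top [ 0.63662646 -0.22776345  0.092     ] scene [ 0.63597951 -0.22700435  0.092     ] w19 [array([ 0.6295, -0.2222,  0.092 ]), array([ 0.6424, -0.2297,  0.092 ]), array([ 0.6359, -0.2261,  0.092 ])]
tri [ 0.63593103 -0.22636467  0.09232423]
mark [ 0.65762396 -0.18992463  0.04558827] top [ 0.65608134 -0.19012961  0.045     ]
[[ 0.58889563 -0.29177929  0.045     ]
 [ 0.57902063 -0.17718763  0.045     ]]
[[ 0.59144366 -0.28835431  0.045     ]
 [ 0.58073726 -0.17734844  0.045     ]
 [ 0.69451732 -0.1693042   0.045     ]
 [ 0.70445305 -0.27975636  0.045     ]] [ 0.64278782 -0.22869083  0.045     ]
```

View pics/w19d.png

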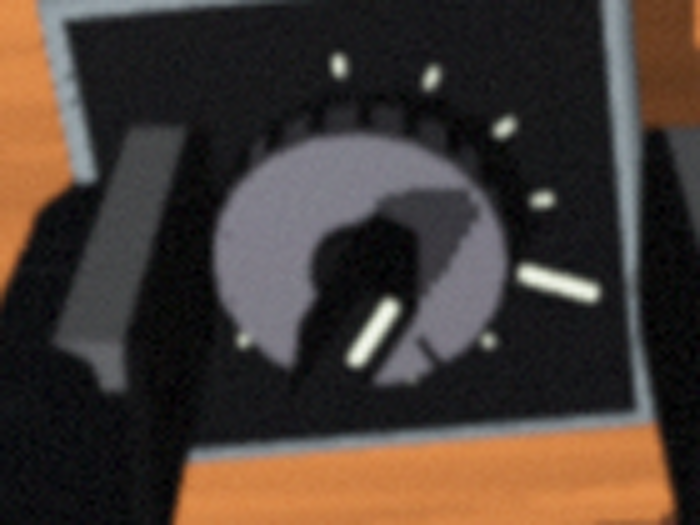

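View pics/t0d.png

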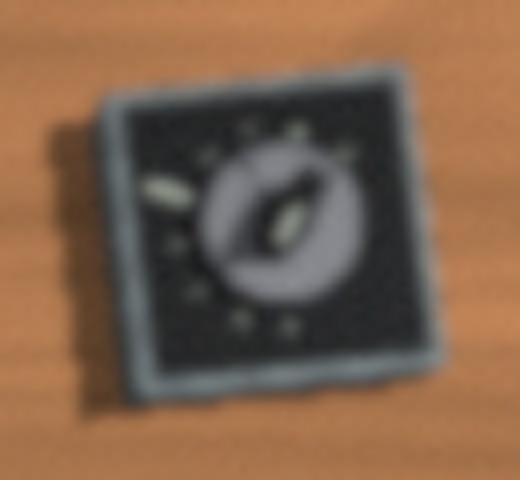

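```bash
python3 - <<'E'
from h import *
w=load('w19')
print('disc',[atz(w,(170+(u+.5)/5-.5,225+(v+.5)/5-.5),.060).round(4) for u,v in((360,258),(212,250),(508,260),(360,133),(365,383))])
A=np.array([.642,-.229])
for q in(.6,):pass
# overlay circle of radius 30 at z 60 & bar top
im=cv2.resize(w['image'][225:330,170:310],None,fx=5,fy=5,interpolation=cv2.INTER_CUBIC)
def pl(P,col):
    p=(proj(w,P)+.5-[170,225])*5; cv2.polylines(im,[p.astype(np.int32)],True,col,1)
th=np.linspace(0,2*np.pi,60)
pl(np.c_[A[0]+.03*np.cos(th),A[1]+.03*np.sin(th),0*th+.06],(0,0,255))
for q in(.55,.615,):
    a=np.arctan2(np.sin(q),-np.cos(q))+.087; u=np.array([np.cos(a),np.sin(a)]);v=np.array([-u[1],u[0]])
    P=[A+u*i*.016+v*j*.006 for i,j in((1,1),(1,-1),(-1,-1),(-1,1))]
    pl(np.c_[np.array(P),[.092]*4],(0,255,0) if q<.6 else (255,0,255))
    print(q,'bar az',np.degrees(a))
cv2.imwrite('pics/w19o.png',im)
E
```

```text
disc [array([ 0.6406, -0.2306,  0.06  ]), array([ 0.6379, -0.2603,  0.06  ]), array([ 0.6419, -0.2009,  0.06  ]), array([ 0.612 , -0.2292,  0.06  ]), array([ 0.671 , -0.2311,  0.06  ])]
0.55 bar az 153.4720540854429
0.615 bar az 149.74782841709256
```

View pics/w19o.png

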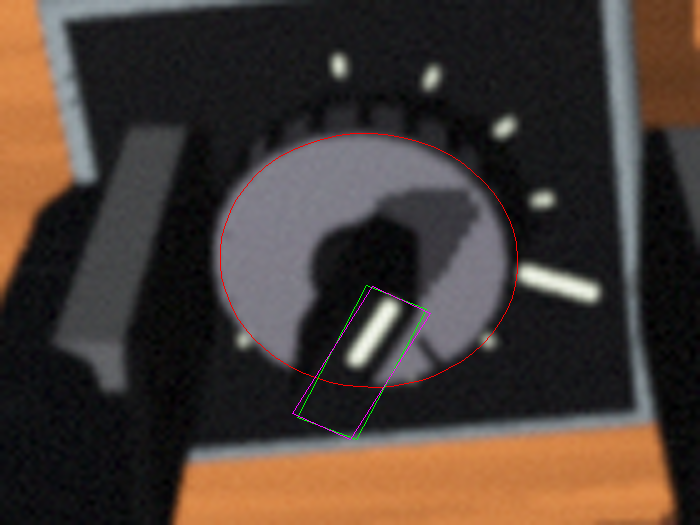

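```bash
python3 -c "
from h import *
plan([.641,-.2305,.2],-30,5,.04)"
```

```text
t 22.07 pos [ 0.496  -0.2166  0.1586] yaw(y-axis az-90) -1.33 z [ 0.052 -0.013 -0.999] F [0.1 0.4 0.8] open 0.0850 q7 2.18
-0.0295,-0.0022,-0.0067,5.73,0.0400,
-0.0295,0.0007,-0.0068,5.73,0.0400,
-0.0293,0.0036,-0.0068,5.73,0.0400,
-0.0288,0.0065,-0.0069,5.73,0.0400,
-0.0280,0.0093,-0.0069,5.73,0.0400,
```

Request:
apply_moves:
  targets: [-0.028, -0.002, -0.012, 5.7, 0.04, -0.028, 0.001, -0.016, 5.7, 0.04, -0.028, 0.004, -0.016, 5.7, 0.04, -0.028, 0.006, -0.016, 5.7, 0.04, -0.024, 0.009, -0.012, 5.7, 0.04]

```text
time: 22.48
eef_pos: [0.6326, -0.2252, 0.2412]
orientation: [0.825, 2.98, 0.008]
contact_force: [0.5, -0.2, 0.3]
opening: 0.0404
```

```bash
python3 -c "
from h import *
plan([.641,-.2305,.16],-30,5,.04)"
```

```text
t 22.48 pos [ 0.6326 -0.2252  0.2412] yaw(y-axis az-90) -30.92 z [ 0.049 -0.008 -0.999] F [ 0.5 -0.2  0.3] open 0.0404 q7 1.63
-0.0012,-0.0003,0.0163,-0.18,0.0400,
-0.0012,-0.0003,0.0163,-0.18,0.0400,
-0.0012,-0.0004,0.0163,-0.18,0.0400,
-0.0012,-0.0004,0.0163,-0.18,0.0400,
-0.0012,-0.0004,0.0163,-0.18,0.0400,
```

Request:
apply_moves:
  targets: [0, 0, -0.02, 0, 0.04, 0, 0, -0.02, 0, 0.04, 0, 0, 0, 0, 0.04, 0, 0, 0, 0, 0.04, 0, 0, 0, 0, 0.04]

```text
time: 22.9
eef_pos: [0.643, -0.2194, 0.2879]
orientation: [0.81, 2.971, 0.004]
contact_force: [0.5, 0.4, 0.1]
opening: 0.0401
```

```bash
python3 -c "
from h import *
st()"
```

```text
t 22.90 pos [ 0.643  -0.2194  0.2879] yaw(y-axis az-90) -30.45 z [ 0.06  -0.014 -0.998] F [0.5 0.4 0.1] open 0.0401 q7 1.60
```

Request:
apply_moves:
  targets: [0, 0, 0.01, 0, 0.04, 0, 0, 0.01, 0, 0.04, 0, 0, 0.01, 0, 0.04, 0, 0, 0.01, 0, 0.04, 0, 0, 0.01, 0, 0.04]

```text
time: 23.32
eef_pos: [0.645, -0.2191, 0.232]
orientation: [0.81, 2.973, 0.006]
contact_force: [-0.3, -0.1, -0.1]
opening: 0.0403
```

```bash
python3 -c "
from h import *
st()"
```

```text
t 23.32 pos [ 0.645  -0.2191  0.232 ] yaw(y-axis az-90) -30.45 z [ 0.059 -0.012 -0.998] F [-0.3 -0.1 -0.1] open 0.0403 q7 1.63
```

```bash
python3 -c "
from h import *
plan([.641,-.2305,.13],-30,5,.04)"
```

```text
t 23.32 pos [ 0.645  -0.2191  0.232 ] yaw(y-axis az-90) -30.45 z [ 0.059 -0.012 -0.998] F [-0.3 -0.1 -0.1] open 0.0403 q7 1.63
0.0007,-0.0028,0.0203,-0.09,0.0400,
0.0007,-0.0028,0.0203,-0.09,0.0400,
0.0007,-0.0028,0.0203,-0.09,0.0400,
0.0007,-0.0028,0.0203,-0.09,0.0400,
0.0007,-0.0028,0.0203,-0.09,0.0400,
```

Request:
apply_moves:
  targets: [0.001, -0.003, 0.014, 0, 0.04, 0.001, -0.003, 0.018, 0, 0.04, 0.001, -0.003, 0.018, 0, 0.04, 0.001, -0.003, 0.018, 0, 0.04, 0, -0.001, 0.012, 0, 0.04]

```text
time: 23.73
eef_pos: [0.637, -0.229, 0.1413]
orientation: [0.813, 2.979, 0.005]
contact_force: [-0.6, -0.1, 0.2]
opening: 0.0404
```

```bash
python3 -c "
from h import *
plan([.641,-.2305,.105],-30,5,.04)
shot('wrist','w21')"
```

```text
t 23.73 pos [ 0.637  -0.229   0.1413] yaw(y-axis az-90) -30.51 z [ 0.053 -0.011 -0.999] F [-0.6 -0.1  0.2] open 0.0404 q7 1.70
-0.0005,0.0000,0.0073,-0.10,0.0400,
-0.0005,0.0000,0.0073,-0.10,0.0400,
-0.0005,0.0000,0.0073,-0.10,0.0400,
-0.0005,0.0000,0.0073,-0.10,0.0400,
-0.0005,0.0000,0.0073,-0.10,0.0400,
```

View pics/w21.png

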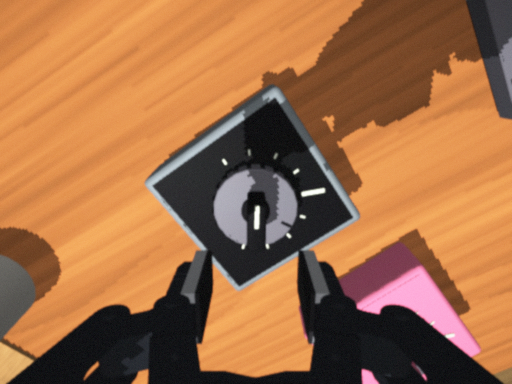

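Request:
apply_moves:
  targets: [-0.001, 0, 0.01, 0, 0.04, -0.0005, 0, 0.012, 0, 0.04, -0.0005, 0, 0.012, 0, 0.04, 0, 0, 0.01, 0, 0.04, 0, 0, 0.004, 0, 0.04]

```text
time: 24.2
eef_pos: [0.6412, -0.2304, 0.0868]
orientation: [0.814, 2.981, 0.005]
contact_force: [0.6, -0.0, -0.0]
opening: 0.0398
```

```bash
python3 -c "
from h import *
plan([.641,-.2305,.074],-30,5,.04)
shot('wrist','w22')"
```

```text
t 24.20 pos [ 0.6412 -0.2304  0.0868] yaw(y-axis az-90) -30.51 z [ 0.05  -0.011 -0.999] F [ 0.6 -0.  -0. ] open 0.0398 q7 1.74
0.0001,-0.0001,0.0025,-0.10,0.0400,
0.0001,-0.0001,0.0025,-0.10,0.0400,
0.0001,-0.0001,0.0025,-0.10,0.0400,
0.0001,-0.0001,0.0025,-0.10,0.0400,
0.0001,-0.0001,0.0025,-0.10,0.0400,
```

View pics/w22.png

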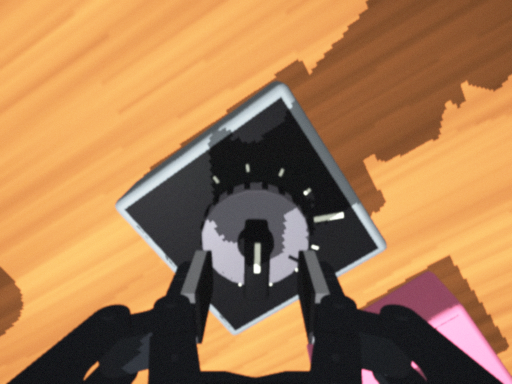

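Request:
apply_moves:
  targets: [0, 0, 0.004, 0, 0.04, 0, 0, 0.005, 0, 0.04, 0, 0, 0.003, 0, 0.04, 0, 0, 0, 0, 0.018, 0, 0, 0, 0, 0.018]

```text
time: 24.67
eef_pos: [0.6427, -0.2306, 0.0744]
orientation: [0.813, 2.98, 0.005]
contact_force: [-0.2, -1.3, -0.2]
opening: 0.0179
```

```bash
python3 -c "
from h import *
plan([.641,-.2305,.074],-30,5,.018)
shot('wrist','w23')"
```

```text
t 24.67 pos [ 0.6427 -0.2306  0.0744] yaw(y-axis az-90) -30.49 z [ 0.052 -0.011 -0.999] F [-0.2 -1.3 -0.2] open 0.0179 q7 1.75
0.0003,-0.0002,0.0001,-0.10,0.0180,
0.0003,-0.0002,0.0001,-0.10,0.0180,
0.0003,-0.0002,0.0001,-0.10,0.0180,
0.0003,-0.0002,0.0001,-0.10,0.0180,
0.0003,-0.0002,0.0001,-0.10,0.0180,
```

View pics/w23.png

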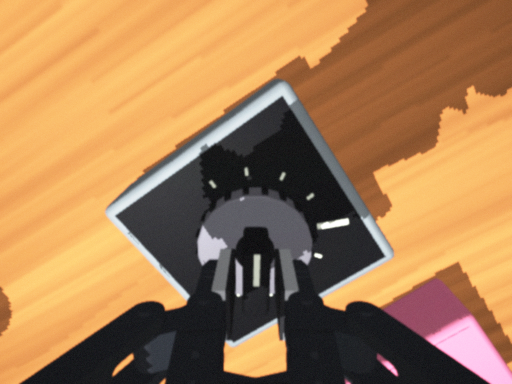

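Request:
apply_moves:
  targets: [0.001, 0, 0, 4, 0.018, 0, 0, 0, 5, 0.018, 0, 0, 0, 5, 0.018, 0, 0, 0, 5, 0.018, 0, 0, 0, 5, 0.018]

```text
time: 25.13
eef_pos: [0.6427, -0.2301, 0.0764]
orientation: [1.438, 2.733, 0.026]
contact_force: [0.8, -0.5, -1.9]
opening: 0.0181
```

```bash
python3 -c "
from h import *
plan([.641,-.2305,.074],-109.6,15,.018)"
```

```text
t 25.13 pos [ 0.6427 -0.2301  0.0764] yaw(y-axis az-90) -55.45 z [ 0.055 -0.01  -0.998] F [ 0.8 -0.5 -1.9] open 0.0181 q7 1.38
0.0000,-0.0001,0.0002,3.61,0.0180,
0.0000,-0.0001,0.0002,3.61,0.0180,
0.0000,-0.0001,0.0002,3.61,0.0180,
0.0000,-0.0001,0.0002,3.61,0.0180,
0.0000,-0.0001,0.0002,3.61,0.0180,
0.0000,-0.0001,0.0002,3.61,0.0180,
0.0000,-0.0001,0.0002,3.61,0.0180,
-0.0000,-0.0001,0.0002,3.61,0.0180,
-0.0000,-0.0001,0.0002,3.61,0.0180,
-0.0000,-0.0001,0.0002,3.61,0.0180,
-0.0000,-0.0001,0.0002,3.61,0.0180,
-0.0000,-0.0001,0.0002,3.61,0.0180,
-0.0000,-0.0001,0.0002,3.61,0.0180,
-0.0000,-0.0001,0.0002,3.61,0.0180,
-0.0001,-0.0001,0.0002,3.61,0.0180,
```

Request:
apply_moves:
  targets: [0.0008, -0.001, 0.001, 5, 0.018, 0, 0, 0.0005, 5, 0.018, 0, 0, 0.0002, 5, 0.018, 0, 0, 0, 5, 0.018, 0, 0, 0, 5, 0.018]

```text
time: 25.55
eef_pos: [0.6428, -0.2299, 0.0767]
orientation: [2.021, 2.337, 0.047]
contact_force: [1.1, -1.2, -3.1]
opening: 0.0174
```

```bash
python3 -c "
from h import *
plan([.641,-.2305,.074],-109.6,5,.018)
c=shot('wrist','w24');c=shot('scene','s24');a=c['image'][140:200,165:235];cv2.imwrite('pics/s24c.png',cv2.resize(a,None,fx=8,fy=8,interpolation=cv2.INTER_CUBIC))"
```

```text
t 25.55 pos [ 0.6428 -0.2299  0.0767] yaw(y-axis az-90) -81.67 z [ 0.059 -0.011 -0.998] F [ 1.1 -1.2 -3.1] open 0.0174 q7 1.00
-0.0000,-0.0004,0.0005,5.59,0.0180,
-0.0001,-0.0004,0.0005,5.59,0.0180,
-0.0001,-0.0004,0.0005,5.59,0.0180,
-0.0002,-0.0004,0.0005,5.59,0.0180,
-0.0002,-0.0003,0.0005,5.59,0.0180,
```

View pics/w24.png

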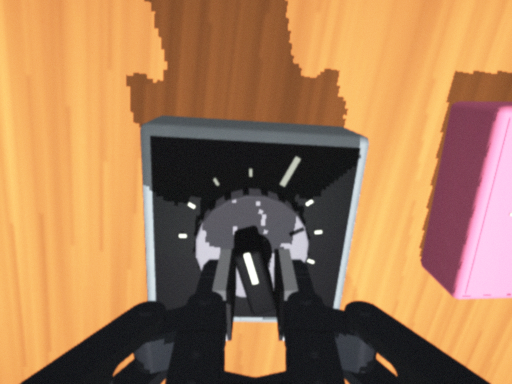

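Request:
apply_moves:
  targets: [0, -0.001, 0.001, 5, 0.018, 0, -0.0005, 0.0005, 5, 0.018, 0, 0, 0.0003, 5, 0.018, 0, 0, 0.0003, 5, 0.018, 0, 0, 0, 5, 0.018]

```text
time: 26.07
eef_pos: [0.643, -0.2298, 0.0768]
orientation: [2.481, 1.851, 0.069]
contact_force: [-0.1, 0.3, -2.1]
opening: 0.0177
```

```bash
python3 -c "
from h import *
plan([.641,-.2305,.074],-125.6,5,.018)"
```

```text
t 26.07 pos [ 0.643  -0.2298  0.0768] yaw(y-axis az-90) -106.56 z [ 0.063 -0.01  -0.998] F [-0.1  0.3 -2.1] open 0.0177 q7 0.63
-0.0003,-0.0004,0.0005,3.81,0.0180,
-0.0003,-0.0004,0.0005,3.81,0.0180,
-0.0003,-0.0003,0.0005,3.81,0.0180,
-0.0003,-0.0003,0.0005,3.81,0.0180,
-0.0003,-0.0003,0.0005,3.81,0.0180,
```

Request:
apply_moves:
  targets: [-0.0004, -0.0006, 0.0006, 4, 0.018, 0, 0, 0.0005, 4, 0.018, 0, 0, 0, 4, 0.018, 0, 0, 0, 4, 0.018, 0, 0, 0, 2, 0.018]

```text
time: 26.48
eef_pos: [0.6432, -0.2297, 0.0769]
orientation: [2.748, 1.441, 0.082]
contact_force: [0.2, -0.1, -1.8]
opening: 0.0178
```

```bash
python3 -c "
from h import *
st()
c=shot('wrist','w25');a=c['image'][100:340,120:400];cv2.imwrite('pics/w25c.png',cv2.resize(a,None,fx=2.5,fy=2.5,interpolation=cv2.INTER_CUBIC))"
```

```text
t 26.48 pos [ 0.6432 -0.2297  0.0769] yaw(y-axis az-90) -124.69 z [ 0.065 -0.009 -0.998] F [ 0.2 -0.1 -1.8] open 0.0178 q7 0.36
```

View pics/w25c.png

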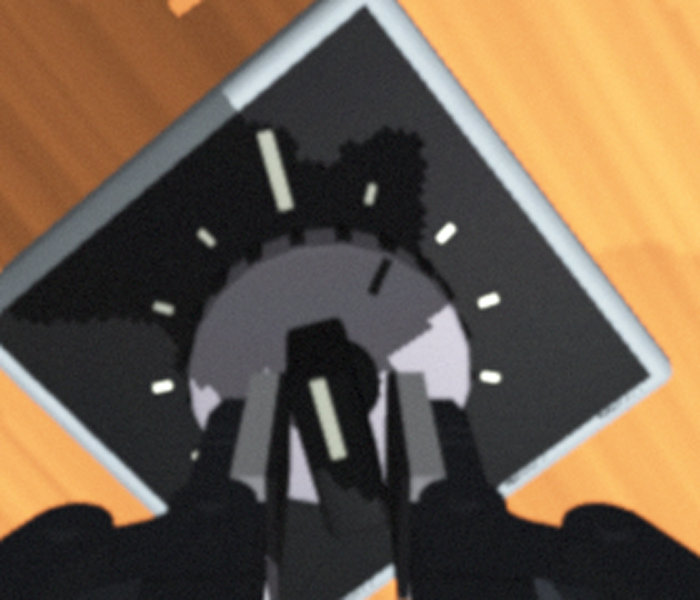

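```bash
python3 -c "
from h import *
w=load('w25');P=lambda u,v:(120+(u+.5)/2.5-.5,100+(v+.5)/2.5-.5)
f=lambda a,b,z:(atz(w,P(*b),z),atz(w,P(*a),z),np.degrees(np.arctan2(*(atz(w,P(*b),z)-atz(w,P(*a),z))[[1,0]])))
print('line',f((340,458),(318,380),.092))
print('mark',f((288,208),(265,132),.045))
print('outer line',f((372,293),(387,262),.060))
v=load('w19');Q=lambda u,v_:(170+(u+.5)/5-.5,225+(v_+.5)/5-.5)
g=lambda p,z:atz(v,Q(*p),z)
print('outer0',g((417,337),.06),g((441,368),.06),'mark0',g((520,272),.045),g((598,294),.045))
print('rim now', [atz(w,P(*p),.06).round(4) for p in((190,370),(470,362),(328,243))])
"
```

```text
line (array([ 0.64870173, -0.21573382,  0.092     ]), array([ 0.64330968, -0.23001574,  0.092     ]), np.float64(69.31629067410144))
mark (array([ 0.66080436, -0.18223822,  0.045     ]), array([ 0.65520962, -0.1982397 ,  0.045     ]), np.float64(70.72838260648693))
outer line (array([ 0.6669908, -0.215832 ,  0.06     ]), array([ 0.66084264, -0.21953145,  0.06      ]), np.float64(31.036011654304378))
outer0 [ 0.65990426 -0.21989922  0.06      ] [ 0.66769687 -0.21523955  0.06      ] mark0 [ 0.65502917 -0.19813442  0.045     ] [ 0.661004   -0.18163571  0.045     ]
rim now [array([ 0.6209, -0.2114,  0.06  ]), array([ 0.669 , -0.2443,  0.06  ]), array([ 0.6596, -0.2057,  0.06  ])]
```

Request:
apply_moves:
  targets: [0, 0, 0, 0, 0.04, 0, 0, 0, 0, 0.04, 0, 0, 0, 0, 0.04, 0, 0, -0.01, 0, 0.04, 0, 0, -0.02, 0, 0.04]

```text
time: 26.95
eef_pos: [0.64, -0.2279, 0.1052]
orientation: [2.745, 1.456, 0.078]
contact_force: [0.8, -0.4, -0.3]
opening: 0.0399
```

Request:
apply_moves:
  targets: [0, 0, -0.03, 0, 0.04, 0, 0, -0.03, 0, 0.04, 0, 0, -0.03, 0, 0.04, 0, 0, -0.02, 0, 0.04, 0, 0, 0, 0, 0.04]

```text
time: 27.37
eef_pos: [0.6329, -0.2292, 0.2264]
orientation: [2.74, 1.458, 0.083]
contact_force: [1.0, -0.7, -0.1]
opening: 0.0398
```

```bash
python3 -c "
from h import *
st()
c=shot('wrist','w26');
c=shot('scene','s26');cv2.imwrite('pics/s26c.png',cv2.resize(c['image'][90:330,150:330],None,fx=2.5,fy=2.5,interpolation=cv2.INTER_CUBIC))"
```

```text
t 27.37 pos [ 0.6329 -0.2292  0.2264] yaw(y-axis az-90) -124.02 z [ 0.064 -0.007 -0.998] F [ 1.  -0.7 -0.1] open 0.0398 q7 0.26
```

View pics/w26.png

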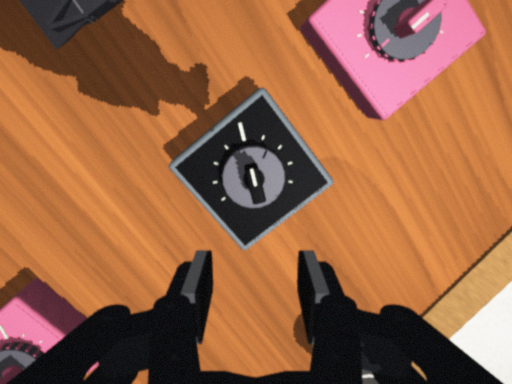

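View pics/s26c.png

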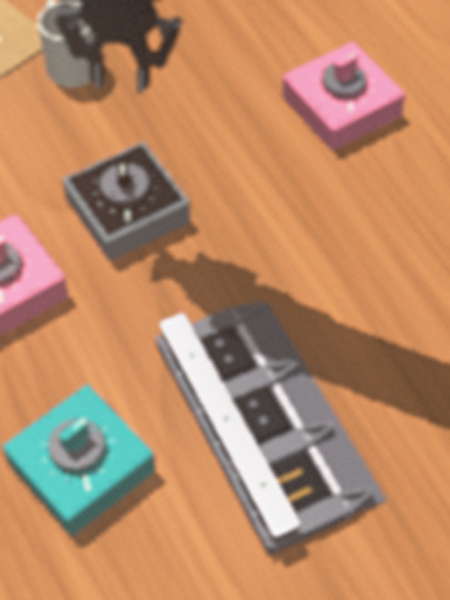

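```bash
python3 -c "
from h import *
w=load('w18');s=load('s26');S=lambda u,v:(150+(u+.5)/2.5-.5,90+(v+.5)/2.5-.5)
for n,a,b in (('bay0',(291,223),(224.5,351.5)),('bay1',(388.5,223.5),(259,413.5))):
  P=tri([(w,a),(s,S(*b))]);print(n,P.round(4),w2d(P).round(4),'centre x',w2d(P)[0]+.0136)
w=load('w26')
print('line',[atz(w,p,.092) for p in((255.5,190),(251,168))],'mark',[atz(w,p,.045) for p in((245,143),(240,124))])
d=lambda a,b,z:np.degrees(np.arctan2(*(atz(w,b,z)-atz(w,a,z))[[1,0]]))
print(d((255.5,190),(251,168),.092),d((245,143),(240,124),.045))
c=shot('top','t26');cv2.imwrite('pics/t26.png',c['image'])
"
```

```text
bay0 [0.6369 0.0305 0.0292] [-0.011  -0.0896] centre x 0.00259349360465669
bay1 [0.6394 0.1207 0.028 ] [-0.0107  0.0006] centre x 0.002856469656225668
line [array([ 0.6411422 , -0.23335285,  0.092     ]), array([ 0.64871261, -0.2153575 ,  0.092     ])] mark [array([ 0.65421413, -0.2009376 ,  0.045     ]), array([ 0.66040963, -0.18359278,  0.045     ])]
67.18412728801813 70.34346663565847
```

View pics/t26.png

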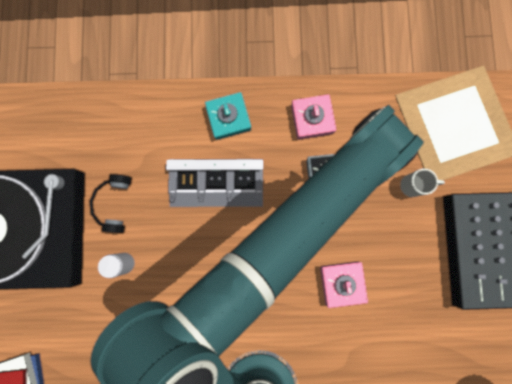

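Both pack tops stand at 28–29 mm, which is fully home. The line is within about 3° of the mark, and nothing else has moved.

```bash
python3 -c "
from h import *
print(arm.finish_job()); st()"
```

```text
the job is handed in; nothing more can be done
None
the job is handed in; nothing more can be done
```

The job is handed in after about 27.5 s on the robot's clock. No verdict was reported.

- **Packs:** Only two packs were on the counter. One is in the middle pocket and one in the right pocket. I gripped each across its width, carried it just above the ramp over the lip and under the bar, and released it. I then pressed it to the stop at 25–31 N, with the tool ending 29 mm high. My last measurement put their tops at 28 and 29 mm, about 3 mm from the pocket middle along and under 1 mm across.
- **Knob:** I turned the inner knob clockwise from about 0.6 rad with the jaws loosely around the bar. Against the long mark, two views put the white line 1.4° and 3.2° too far clockwise; the tolerance is 8°.
- **Outer knob:** Its rim line was within about 1 mm of its start position, measured just before the jaws opened.
- **Other things:** The mug, can, headphones and look-alikes look unmoved in the last top picture. The gripper was clear of everything at hand-in.
- **Disagreements:**
  - The first dock fit assumed too narrow a ramp, and refitting it fixed that.
  - The tool built up about 3.7° of tilt, which did no harm.

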